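# Draw the hot jar tray out of the drying cabinet with the pull hook

## Robot

A 6-joint arm with a two-finger parallel gripper is mounted at the origin on the work surface. World frame = base frame: x ahead of the robot, y to its left, z up, the work surface at z = 0. Lengths are in m, angles in degrees, forces in N, time in s.
With the tool pointing down it reaches from about 0.3 to 0.75 m from the base axis. Payload 8.5 kg.
Tool frame: the origin (TCP) lies between the finger pads; the fingertips stand ahead of it and the grasp point (between the pads) lies 8 mm behind it (env.tcp_to_tips is the z of the fingertips in the tool frame, in m); z points along the fingers, x is the direction in which the jaws open and shut, and the axes are right-handed (so a half turn about z gives the same grasp; the last joint's range is limited). The gripper opens to 85 mm and grips with 20 to 120 N. Pads are 22 mm wide; open, the fingers measure 114 mm over their backs; the gripper's body (76 mm by 85 mm) begins 54 mm behind the grasp point. The pads swing forward as they close: fully open they stand 13 mm farther back than shut.
Start: joints at [51.205, 21.807, 74.336, -0, 83.858, -12.336], TCP at [0.245, 0.492, 0.204] pointing down, gripper open.
Joint ranges: [-178.18, 178.18], [-50.72, 133.34], [12.68, 142.11], [-81.47, 261.47], [9.98, 163.14], [-165.26, 165.26]. Speed limits (degrees/s): [136.94, 136.94, 180, 180, 180, 180].

## Interface

Orientations are given as a 3x3 rotation matrix whose columns are the frame's x, y, z axes.
In Python, from rig import observe, viewer, env gives the robot as it stands.
- The arm moves only by the tool jog_arm, never from a script. Its arguments are lists of equal length, an entry for each row: "dr": the turn, a rotation vector about the tool's x, y, z in rad, a list of three; "slide": the shift along the tool's x, y, z in m, a list of three; "gripper": the opening, from -1 (shut) to 1 (fully open), so that 0 is half open. In form: {"dr": [[rx, ry, rz], ...], "slide": [[dx, dy, dz], ...], "gripper": [gripper, ...]}. A call has exactly 10 rows; each row shifts and turns the commanded pose from where the row before left it, along the tool's axes as they then stand; what a row does not reach is not made up. A row lasts 1/10 s, in which the tool goes at most 50 mm and 8.59 degrees, less where a joint would pass 70% of its speed; a pose out of reach is approached as far as the arm can. A call is refused whole if a number of a shift passes 0.05 or a number of a turn 0.15, either way. A call with a gripper value outside its range is refused whole. The fingers move at their own pace and stop on an object; "force" is the grip in N (left out, the last holds). Time passes only in rows, so rows that do not move let the fingers close, or fill a call up. It gives the time, the measured TCP pose, the force and the opening at its end, in the units of the state.
- observe(): the state, without advancing time (a new reading comes with each control period).
- viewer.get_image(name): name is "scene" or "side" or "wrist"; returns a dict with "pixels" (384x512x3 uint8, blue, green, red), "camera_matrix" (3x3 intrinsics, pixels), "R" (3x3) and "t" (3): a world point X has camera coordinates R X + t. Camera axes: x right, y down, z forward; pixel columns grow to the right and rows downward; lengths in m; the calibration is good to about 2 mm. A picture is of the moment at which its call begins. There is no depth.
- env.close_job(): hands the job in, once; it reports no verdict.
The state is a dict: "time_s": time; "q": joint angles; "qvel": joint speeds; "joint_efforts": joint torques, N m; "position": TCP position; "tool_rot": TCP orientation; "ft_force": force on the tool from outside, world axes, zero at the start; "wrist_torque": the same for the moment, N m; "grip_width": finger opening in m.
Only numpy, scipy, OpenCV 4.12 (cv2) and the standard library are available. Lean on these libraries where they do the work, as an engineer would, in place of code of your own. Each camera call takes 0.05 s, during which the arm holds its last target.

## Task

Take the red-tabbed tray of clean jars out of the hot drying cabinet: first set the filled jar that stands in that tray's way onto the wooden board, upright beside the jar already there; then drop the tip of the pull hook into the finger hole of the red tab and draw the tray gently out to its stop, the jars on it staying upright. The cabinet and both trays are hot, so only the hook may touch them, never the robot itself. Lay the hook back wholly on its green mat and leave the blue-tabbed tray, the other jars and the bottle as they are.

Things in the scene. Friction and masses are not known exactly. Their poses are not given: they have to be found in the camera images.
- cabinet: hot-air drying cabinet of bare metal, 260 deep, 340 wide, 180 high, fixed; place and yaw vary. Origin on the worktop under the middle of its front; +x runs into the cabinet, so trays come out along its -x; y along its front, z up. Two tray bays side by side, centred at y = +80 and -80; either may hold the red-tabbed tray
- tray_red (a joint): how far (m) the red-tabbed tray is drawn out: 0 is shut, 0.14 is its stop; it starts somewhere between 0 and 0.025, slides with about 2.5 N of friction plus light damping and stays where it is left. On it stand two empty glass jars, out of sight until it is drawn out
- tray_red_hole (a point): middle of the finger hole in the red tab, level with the tab's top, 60 above the worktop; axes as the cabinet's. The tab is a level red plate 4 thick, 70 wide, standing out 50 from the tray's upright steel front panel (150 wide, top 139 above the worktop), free underneath. Hole round, 26 diameter, right through, axis vertical, middle 25 from the tab's free edge and from the panel
- tray_blue (a joint): the same for the blue-tabbed tray (it holds lids), which must stay as it is
- tray_blue_hole (a point): middle of the finger hole in the blue tab, as for the red one
- hook_grip (a point): pull hook lying on the mat, 0.14 kg: dark wooden block handle 80 long, 22 wide, 34 high, and a steel bar of 8 diameter (axis 28 above the underside) out of its front, bent square down at its end. It rests on the handle's flat bottom and the tip. Point: half-way up the handle (17), 30 behind its front end, near the balance point. +x along the bar to the tip, y across the 22 width, z up
- hook_tip (a point): lower end of the hook's bent-down tip, 115 ahead of hook_grip along its x and 17 below it, level with the underside of the handle; the tip is an upright 8 bar, free for 24 below the bar. Axes as hook_grip
- hook_tail (a point): back end of the hook's handle, 50 behind hook_grip, half-way up the handle
- mat: thin green silicone mat fixed to the worktop, 100 (x) by 280 (y), 4 thick, the hook's place; origin at the centre of its underside. At the start the hook lies near its middle with the tip towards the mat's -y end
- board: light wooden board fixed to the worktop, 120 (x) by 260 (y), 18 thick, on which filled jars are stood; origin at the centre of its underside
- jar_a_center (a point): a filled preserving jar, a brown cylinder with a screwed-on red lid, 60 diameter, 78 tall, about 0.3 kg; the point is at its centre, 39 above its base, z up the jar. It stands on the worktop right in the way of the red-tabbed tray and must go onto the board
- jar_b_center (a point): a filled preserving jar, a brown cylinder with a screwed-on red lid, 60 diameter, 78 tall, about 0.3 kg; the point is at its centre, 39 above its base, z up the jar. It already stands on the board, anywhere along its length, and stays
- jar_c_center (a point): a filled preserving jar, a brown cylinder with a screwed-on red lid, 60 diameter, 78 tall, about 0.3 kg; the point is at its centre, 39 above its base, z up the jar. It stands in front of the blue-tabbed tray and stays
- bottle_center (a point): a tall amber bottle with a red cap, 60 diameter, 200 tall, standing beyond the work; the point is half-way up; it stays
- glass1_center (a point): an empty glass jar turned mouth down on the red-tabbed tray, 60 diameter, 72 tall, loose; the point is half-way up, z up. Near the tray's front
- glass2_center (a point): the second empty glass jar, the same, behind the first
There are look-alikes about, which are no part of the job. What is shaped like the part that bears jar_b_center but purple or turquoise is not meant.

How it is judged (in metres and radians):
On the way, in this order (a step that is already met when the one before it is completed fails the run):
1. the jar in the way stands on the board (x of jar_a_center in the frame of board between -0.036 and 0.036 m and y of jar_a_center in the frame of board between -0.106 and 0.106 m and z of jar_a_center in the frame of board between 0.05 and 0.064 m and angle between jar_a_center's own z axis and vertical below 0.17 rad), for 0.2 s.
2. the hook's tip is down in the finger hole of the red tab (horizontal distance between hook_tip and tray_red_hole below 0.013 m and z of hook_tip in the frame of tray_red_hole below -0.006 m), for 0.1 s.
3. the red-tabbed tray is drawn out to its stop, the tip still in the hole (all of step 2 and value of joint tray_red above 0.125 m), for 0.1 s.
At the end, for the whole second after the job is handed in: red-tabbed tray over 125 of 140 mm out, both empty jars upright on it; jar_a upright on the board (5 mm overhang at most); hook wholly on the mat; other jars and bottle within 20 mm of their start and upright, blue-tabbed tray within 12 mm (all of step 1 and value of joint tray_red above 0.125 m and x of hook_grip in the frame of mat between -0.05 and 0.05 m and y of hook_grip in the frame of mat between -0.14 and 0.14 m and height (world z) of each of hook_grip, hook_tip, hook_tail below 0.035 m and x of hook_tip in the frame of mat between -0.05 and 0.05 m and y of hook_tip in the frame of mat between -0.14 and 0.14 m and x of hook_tail in the frame of mat between -0.05 and 0.05 m and y of hook_tail in the frame of mat between -0.14 and 0.14 m and angle between each of glass1_center, glass2_center, jar_b_center, jar_c_center, bottle_center's own z axis and vertical below 0.17 rad and y of glass1_center in the frame of tray_red_hole between -0.05 and 0.05 m and x of glass1_center in the frame of tray_red_hole between 0.04 and 0.24 m and z of glass1_center in the frame of tray_red_hole between 0.01 and 0.035 m and y of glass2_center in the frame of tray_red_hole between -0.05 and 0.05 m and x of glass2_center in the frame of tray_red_hole between 0.04 and 0.24 m and z of glass2_center in the frame of tray_red_hole between 0.01 and 0.035 m and distance of each of jar_b_center, jar_c_center, bottle_center from where it was at the start of the episode below 0.02 m and distance of tray_blue_hole from where it was at the start of the episode below 0.012 m); the robot touches nothing.
It fails at once if the red-tabbed tray is snatched out (velocity of joint tray_red above 0.4 m/s).
It fails at once if the robot itself touches the hot cabinet or a tray (contact force between any of the fingers, the arm and tray_red above 0.5 N or contact force between any of the fingers, the arm and tray_blue above 0.5 N or contact force between any of the fingers, the arm and cabinet above 0.5 N).
It fails at once if a jar or the bottle is tipped over (angle between any of jar_a_center, jar_b_center, jar_c_center, bottle_center, glass1_center, glass2_center's own z axis and vertical above 0.6 rad).
It fails at once if the other jars, the bottle or the blue-tabbed tray are displaced (not (distance of jar_b_center from where it was at the start of the episode below 0.02 m) or not (distance of jar_c_center from where it was at the start of the episode below 0.02 m) or not (distance of bottle_center from where it was at the start of the episode below 0.02 m) or not (distance of tray_blue_hole from where it was at the start of the episode below 0.012 m)).
It also fails if it takes over 66 s, if anything falls off the work surface, if the arm or the gripper's body presses on something with over 40 N, if the wrist force passes 120 N, or if a joint passes its speed limit or range.

## Working session

There is one attempt and no reset: what is moved stays moved. The work goes in short steps, Python scripts to look and compute and a tool call to move; the robot and the scene stay as the last step left them, time stands still between calls to the robot, and variables do not carry over. Pictures are saved under pics/ and viewed, and the job is handed in when it is done.

Besides the shell and the picture viewer there is one more tool, called after "Emit:" in YAML: its name, and indented under it one key for each argument. jog_arm: Moves the arm, as the interface text tells. Its arguments: {"type":"object","properties":{"dr":{"type":"array","items":{"type":"array","items":{"type":"number"}}},"slide":{"type":"array","items":{"type":"array","items":{"type":"number"}}},"gripper":{"type":"array","items":{"type":"number"}},"force":{"type":"number"}},"required":["dr","slide","gripper"]}

```bash
ls; mkdir -p pics; python3 - <<'E'
from rig import observe, viewer, env
import cv2
s=observe(); print(s['time_s'],s['position'],s['tool_rot'],s['grip_width'],env.tcp_to_tips)
for n in ['scene','side','wrist']:
    im=viewer.get_image(n); cv2.imwrite(f'pics/{n}0.png',im['pixels']); print(n,im['camera_matrix'],im['R'],im['t'])
E
```

```text
pics
0.0 [0.2448567  0.49209828 0.20319965] [[ 4.45559018e-01  8.95252075e-01 -9.40369972e-04]
 [ 8.95251330e-01 -4.45559903e-01 -1.19565969e-03]
 [-1.48940797e-03 -3.09130513e-04 -9.99998843e-01]] 0.08520565100351382 0.011
scene [[442.74307412   0.         258.0424809 ]
 [  0.         442.74307412 194.07258783]
 [  0.           0.           1.        ]] [[-0.33774964  0.94123016 -0.00331022]
 [ 0.80732876  0.28788906 -0.51511179]
 [-0.48388578 -0.17665126 -0.85711661]] [ 0.21101221 -0.42524047  1.52661706]
side [[426.75788344   0.         262.47608845]
 [  0.         426.75788344 196.38951077]
 [  0.           0.           1.        ]] [[ 0.99493301 -0.10048762 -0.00324821]
 [-0.07456261 -0.71580497 -0.69430804]
 [ 0.06744428  0.69103218 -0.71967061]] [-0.60959495  0.08962577  1.15243699]
wrist [[318.73762159   0.         254.17074315]
 [  0.         318.73762159 192.986772  ]
 [  0.           0.           1.        ]] [[ 4.46390750e-01  8.94838021e-01 -4.63415029e-04]
 [ 8.58916562e-01 -4.28325923e-01  2.80712029e-01]
 [ 2.50993304e-01 -1.25705288e-01 -9.59791926e-01]] [-0.55046537 -0.03494972  0.37824884]
```

View pics/scene0.png

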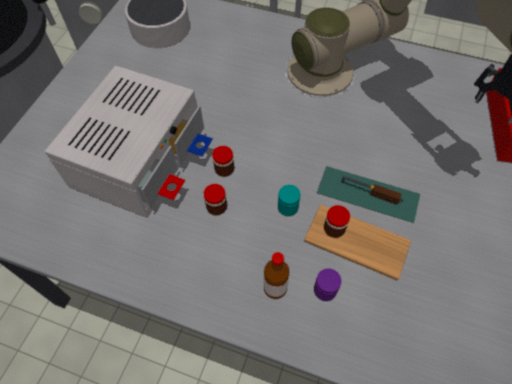

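View pics/side0.png

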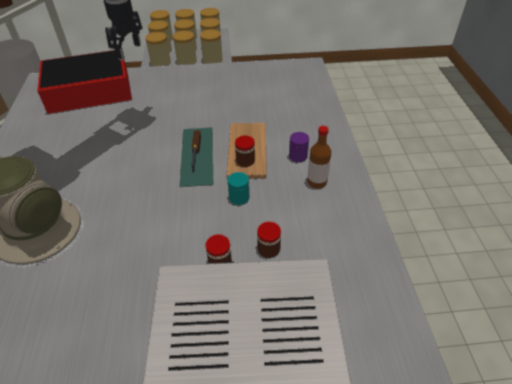

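View pics/wrist0.png

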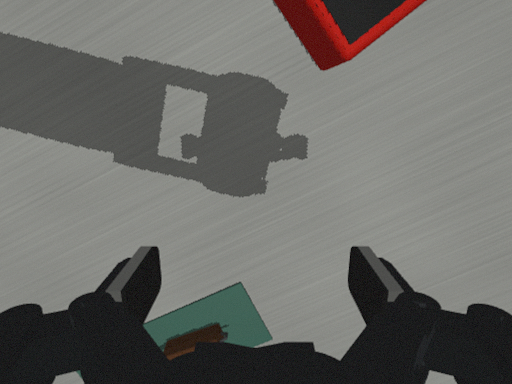

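```bash
cat > h.py <<'E'
import numpy as np, cv2, json
from rig import observe, viewer, env
def get(n):
    return viewer.get_image(n)
def ray(im,p):
    K=np.array(im['camera_matrix']);R=np.array(im['R']);t=np.array(im['t'])
    d=R.T@np.linalg.solve(K,[p[0],p[1],1.]); return -R.T@t, d/np.linalg.norm(d)
def plane(im,p,z):
    o,d=ray(im,p); return o+d*(z-o[2])/d[2]
def proj(im,X):
    c=np.array(im['R'])@np.asarray(X,float)+np.array(im['t']); q=np.array(im['camera_matrix'])@c; return q[:2]/q[2]
def tri(a,pa,b,pb):
    o1,d1=ray(a,pa);o2,d2=ray(b,pb)
    s=np.linalg.lstsq(np.c_[d1,-d2],o2-o1,rcond=None)[0]
    x1=o1+s[0]*d1;x2=o2+s[1]*d2
    return (x1+x2)/2,np.linalg.norm(x1-x2)
def hsvmask(im,ranges,smin,vmin,smax=255,vmax=255):
    h=cv2.cvtColor(im['pixels'],cv2.COLOR_BGR2HSV); m=0
    for lo,hi in ranges: m=m|cv2.inRange(h,(lo,smin,vmin),(hi,smax,vmax))
    return m
RED=[(0,6),(174,180)]
def blobs(m,amin=40):
    n,l,s,c=cv2.connectedComponentsWithStats(m)
    return [(c[i].round(1).tolist(),s[i].tolist(),l==i) for i in range(1,n) if s[i][4]>=amin]
def crop(im,name,x0,y0,x1,y1,f=4):
    cv2.imwrite(name,cv2.resize(im['pixels'][y0:y1,x0:x1],None,fx=f,fy=f,interpolation=cv2.INTER_CUBIC))
E
python3 - <<'E'
from h import *
a=get('scene');b=get('side')
for nm,im in (('scene',a),('side',b)):
    for cn,r,s,v in (('red',RED,150,90),('blue',[(105,128)],120,60),('green',[(70,90)],80,40),('wood',[(8,22)],60,120)):
        for c,st,_ in blobs(hsvmask(im,r,s,v)): print(nm,cn,c,st)
crop(a,'pics/s1.png',130,90,250,220,5)
crop(a,'pics/s2.png',280,150,440,290,5)
crop(b,'pics/b1.png',160,110,340,290,4)
E
```

```text
scene red [507.1, 107.8] [503, 97, 9, 23, 107]
scene red [510.2, 129.7] [508, 123, 4, 18, 40]
scene red [506.7, 154.8] [498, 143, 14, 19, 138]
scene red [222.1, 154.5] [212, 146, 21, 19, 303]
scene red [170.7, 186.6] [158, 174, 27, 26, 354]
scene red [214.0, 193.5] [204, 184, 21, 20, 346]
scene red [338.0, 215.7] [327, 205, 23, 22, 391]
scene red [277.4, 258.3] [272, 252, 12, 13, 129]
scene blue [199.2, 144.4] [187, 133, 25, 23, 294]
scene green [366.6, 194.4] [318, 167, 101, 55, 2200]
scene green [288.3, 199.6] [278, 185, 23, 31, 582]
scene wood [362.1, 243.5] [304, 205, 107, 74, 3484]
side red [83.2, 88.6] [38, 60, 93, 50, 1564]
side red [323.1, 129.9] [319, 126, 9, 9, 67]
side red [244.2, 141.8] [235, 135, 19, 14, 213]
side red [268.7, 231.1] [258, 222, 23, 19, 357]
side red [217.4, 244.5] [206, 235, 24, 21, 387]
side green [197.0, 159.9] [181, 129, 31, 56, 1290]
side green [238.2, 187.9] [227, 172, 22, 33, 604]
side wood [209.0, 11.1] [200, 7, 19, 9, 118]
side wood [184.0, 12.2] [175, 9, 19, 8, 120]
side wood [159.0, 13.4] [150, 10, 19, 8, 123]
side wood [209.3, 22.0] [200, 18, 20, 9, 131]
side wood [157.0, 24.5] [148, 21, 19, 8, 129]
side wood [183.3, 23.3] [174, 20, 20, 8, 128]
side wood [182.7, 35.0] [173, 31, 20, 9, 147]
side wood [209.8, 33.7] [200, 30, 21, 9, 146]
side wood [155.0, 36.3] [145, 32, 21, 10, 153]
side wood [248.2, 147.3] [226, 123, 41, 52, 1321]
```

View pics/s1.png

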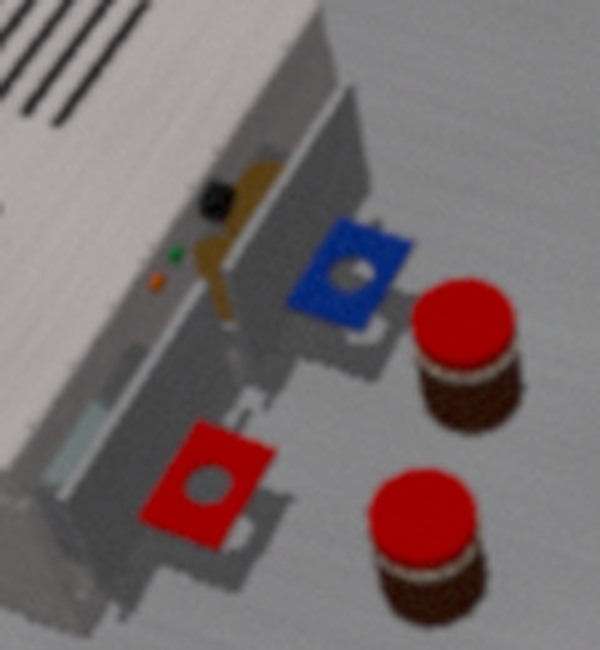

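View pics/s2.png

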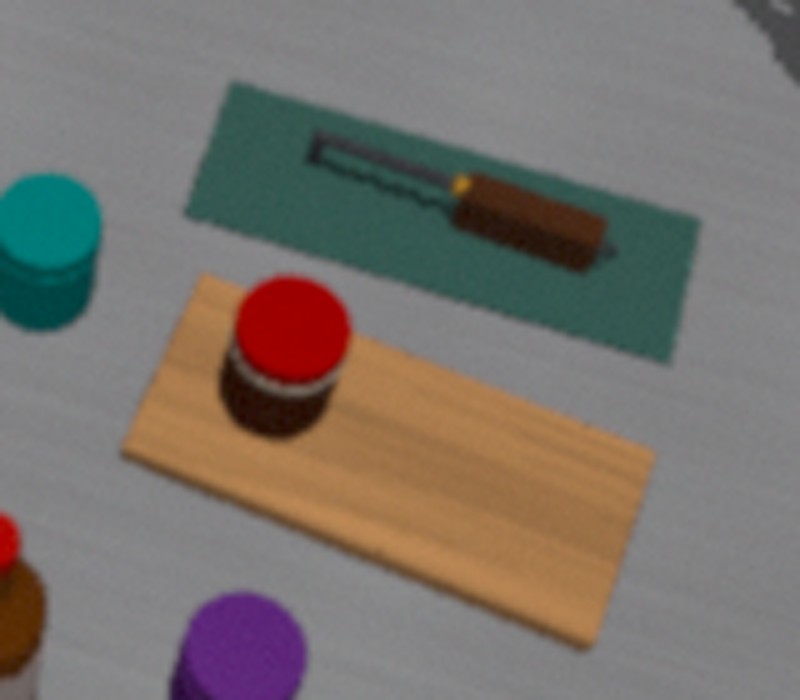

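View pics/b1.png

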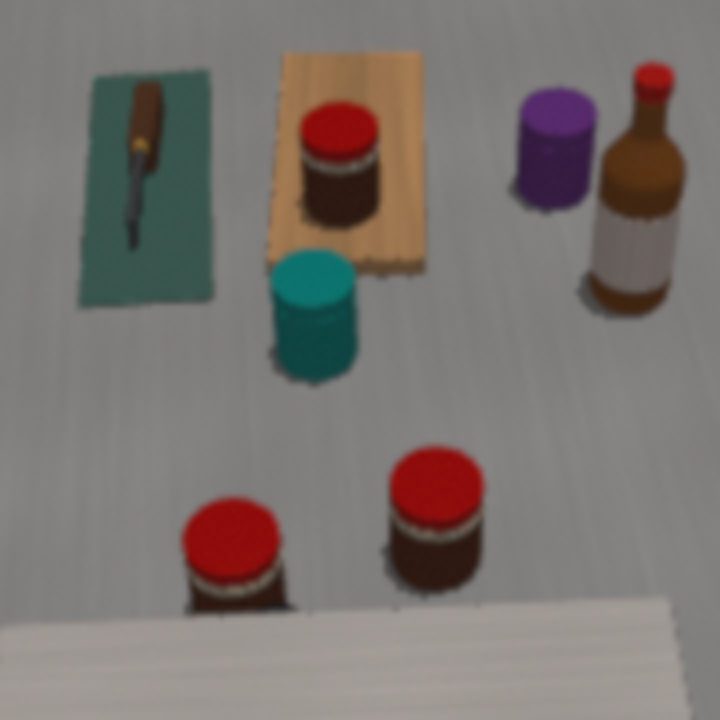

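```bash
python3 - <<'E'
from h import *
a=get('scene');b=get('side')
def tops(im):
    out=[]
    for c,st,l in blobs(hsvmask(im,RED,150,60),100):
        v=cv2.cvtColor(im['pixels'],cv2.COLOR_BGR2HSV)[...,2]
        th=0.85*np.percentile(v[l],80)
        m=(l&(v>th)).astype(np.uint8)
        bb=max(blobs(m,20),key=lambda q:q[1][4])
        cs,_=cv2.findContours(bb[2].astype(np.uint8),cv2.RETR_EXTERNAL,cv2.CHAIN_APPROX_NONE)
        e=cv2.fitEllipse(max(cs,key=len))
        out.append((e,bb[1],st)); 
    return out
for nm,im in(('scene',a),('side',b)):
    for e,s1,s2 in tops(im): print(nm,np.round(e[0],1),np.round(e[1],1),round(e[2]),s1,s2)
E
```

```text
scene [500.6 122.6] [20.1 83.4] 173 [487, 91, 25, 71, 1241] [487, 90, 25, 72, 1265]
scene [222.1 153.5] [15.4 19.3] 84 [213, 146, 20, 16, 257] [212, 146, 21, 18, 304]
scene [171.2 186.4] [17.6 26.3] 40 [159, 175, 26, 24, 300] [158, 174, 27, 26, 355]
scene [213.9 192.5] [17.3 20.4] 82 [204, 184, 21, 18, 304] [204, 184, 21, 20, 347]
scene [338.3 214.8] [18.5 22.2] 108 [327, 205, 23, 20, 350] [327, 205, 23, 22, 394]
scene [277.4 257.2] [10.  11.2] 99 [272, 252, 12, 11, 102] [272, 252, 12, 14, 136]
side [81.8 83.3] [58.9 91.3] 88 [38, 60, 93, 53, 2386] [38, 60, 93, 53, 2422]
side [244.2 141.1] [11.5 18.3] 87 [235, 135, 19, 13, 186] [235, 135, 19, 16, 236]
side [268.7 230.4] [17.2 22. ] 91 [258, 222, 23, 18, 324] [258, 222, 23, 21, 377]
side [217.3 243.9] [18.  23.1] 82 [206, 235, 24, 19, 355] [206, 235, 24, 21, 406]
```

```bash
python3 - <<'E'
from h import *
np.set_printoptions(precision=4,suppress=True)
a=get('scene');b=get('side')
for n,p,q in (('A',(213.9,192.5),(268.7,230.4)),('C',(222.1,153.5),(217.3,243.9)),('B',(338.3,214.8),(244.2,141.1)),('cap',(277.4,257.2),(323.1,129.9))):
    print(n,*tri(a,p,b,q), plane(a,p,.078)[:2],plane(b,q,.078)[:2])
s2=lambda u,v:((u+.5)/5-.5+280,(v+.5)/5-.5+150)
s1=lambda u,v:((u+.5)/5-.5+130,(v+.5)/5-.5+90)
b1=lambda u,v:((u+.5)/4-.5+160,(v+.5)/4-.5+110)
# (scene,side): near(+x?) 
print('board')
for p,q in (((207,272),(268,262)),((125,450),(424,262)),((595,638),(424,53)),((655,453),(286,53))):
    print(*tri(a,s2(*p),b,b1(*q)),plane(a,s2(*p),.018)[:2],plane(b,b1(*q),.018)[:2])
print('mat')
for p,q in (((233,82),(80,305)),((185,214),(213,299)),((670,362),(209,70)),((700,218),(94,76))):
    print(*tri(a,s2(*p),b,b1(*q)),plane(a,s2(*p),.004)[:2],plane(b,b1(*q),.004)[:2])
print('hook tipcorner(top of bar), ferrule, tail top')
for p,q,z in (((316,132),(133,215),.036),((313,163),(133,247),.004),((462,183),(140,145),.036)):
    print(*tri(a,s2(*p),b,b1(*q)),plane(a,s2(*p),z)[:2],plane(b,b1(*q),z)[:2])
print('handle top corners z=.038',[plane(a,s2(*p),.038)[:2] for p in ((475,173),(457,207),(607,216),(590,250))])
print('tab corners z=.06')
for p in ((200,420),(275,450),(218,550),(140,520)): print(plane(a,s1(*p),.06)[:2])
print('hole',plane(a,s1(210,486),.06)[:2], 'bluehole',plane(a,s1(352,275),.06)[:2])
print('bluetab');
for p in ((343,218),(412,242),(362,332),(287,303)): print(plane(a,s1(*p),.06)[:2])
print('panel tops z=.139');
for p in ((62,498),(208,280),(228,265),(352,88)): print(plane(a,s1(*p),.139)[:2])
print('cab top z=.18 front corners', plane(a,s1(10,468),.18)[:2],plane(a,s1(322,10),.18)[:2])
E
```

```text
A [ 0.6154 -0.1288  0.0752] 7.94370107266352e-05 [ 0.6169 -0.1279] [ 0.6151 -0.1311]
C [ 0.4881 -0.157   0.0746] 0.00027394517448876436 [ 0.4902 -0.1558] [ 0.4884 -0.1598]
B [0.5795 0.2021 0.0938] 0.0011313695263856012 [0.571 0.202] [0.5799 0.2225]
cap [0.7851 0.1023 0.1948] 0.001658519767259296 [0.7362 0.0908] [0.8278 0.252 ]
board
[0.5185 0.1479 0.0138] 0.0027660450101087124 [0.5195 0.1486] [0.5197 0.1422]
[0.6362 0.1366 0.0117] 0.0003717895846147378 [0.6394 0.1369] [0.6353 0.1301]
[0.6615 0.3905 0.0177] 0.0036283470051490965 [0.6598 0.3913] [0.6627 0.3883]
[0.5458 0.4026 0.0167] 0.00027001877031125913 [0.5464 0.4024] [0.5459 0.4006]
mat
[0.3788 0.1275 0.0018] 1.630367774098093e-05 [0.3804 0.1276] [0.3792 0.1253]
[0.4766 0.1255 0.0003] 0.0007514611956603289 [0.4784 0.1259] [0.4771 0.1214]
[0.4795 0.4039 0.0027] 0.0006152742306268858 [0.4807 0.4035] [0.4794 0.4024]
[0.3818 0.4042 0.0039] 0.00034792584239147414 [0.3821 0.4041] [0.3817 0.4043]
hook tipcorner(top of bar), ferrule, tail top
[0.4215 0.1832 0.0375] 0.00030236539762043763 [0.4207 0.1831] [0.4212 0.1851]
[0.4177 0.1867 0.0016] 0.0013922226738001485 [0.42   0.1865] [0.4174 0.1847]
[0.4257 0.2687 0.0349] 0.00027437793865129224 [0.4266 0.2686] [0.4257 0.2676]
handle top corners z=.038 [array([0.419 , 0.2739]), array([0.4444, 0.2692]), array([0.4222, 0.3488]), array([0.4471, 0.3439])]
tab corners z=.06
[ 0.5919 -0.2742]
[ 0.596  -0.2263]
[ 0.6649 -0.2284]
[ 0.662  -0.2765]
hole [ 0.6295 -0.2501] bluehole [ 0.4703 -0.2348]
bluetab
[ 0.4333 -0.2567]
[ 0.4362 -0.2113]
[ 0.5059 -0.213 ]
[ 0.5015 -0.262 ]
panel tops z=.139
[ 0.7012 -0.2835]
[ 0.5517 -0.2735]
[ 0.5389 -0.2677]
[ 0.4005 -0.2553]
cab top z=.18 front corners [ 0.7139 -0.2948] [ 0.3857 -0.2748]
```

Emit:
jog_arm:
  dr:
    - [0,0,0.117]
    - [0,0,0.117]
    - [0,0,0.117]
    - [0,0,0.117]
    - [0,0,0.117]
    - [0,0,0.117]
    - [0,0,0.117]
    - [0,0,0.117]
    - [0,0,0.117]
    - [0,0,0.117]
  slide:
    - [0,0,0]
    - [0,0,0]
    - [0,0,0]
    - [0,0,0]
    - [0,0,0]
    - [0,0,0]
    - [0,0,0]
    - [0,0,0]
    - [0,0,0]
    - [0,0,0]
  gripper: [1,1,1,1,1,1,1,1,1,1]

```text
time_s: 1.45
position: [0.245, 0.4924, 0.2038]
tool_rot: [[0.998, -0.066, -0.0], [-0.066, -0.998, 0.0], [-0.0, -0.0, -1.0]]
ft_force: [0.5, 0.2, -0.0]
grip_width: 0.0855
```

```bash
cat >> h.py <<'E'
def delta(target,yaw=None):
    s=observe(); R=np.array(s['tool_rot']); p=np.array(s['position'])
    print('t',s['time_s'],'pos',p.round(4),'yaw',np.degrees(np.arctan2(R[1,0],R[0,0])).round(2),'w',s['grip_width'],'F',np.round(s['ft_force'],2),'tool delta',(R.T@(np.asarray(target)-p)).round(4), 'tilt',np.round(R[:2,2],4))
E
python3 -c "
from h import *
delta([.616,-.129,.16])
a=get('scene');b=get('side')
for n,im,r in(('scene',a,[(80,92)]),('side',b,[(80,92)])):
  for c,s,l in blobs(hsvmask(im,r,150,60)): print(n,c,s)
# turquoise lid top by eye: scene (288,193) side(238,181)
print(tri(a,(289,193),b,(238,181)))
"
```

```text
t 1.45 pos [0.245  0.4924 0.2038] yaw -3.77 w 0.08548102607471789 F [ 0.54  0.2  -0.05] tool delta [0.411  0.5956 0.0438] tilt [-0.  0.]
scene [288.5, 199.6] [278, 185, 22, 31, 552]
side [238.1, 187.8] [228, 173, 20, 31, 542]
(array([0.54917475, 0.05996097, 0.0712107 ]), np.float64(0.00425891578453528))
```

Emit:
jog_arm:
  dr:
    - [0,0,0]
    - [0,0,0]
    - [0,0,0]
    - [0,0,0]
    - [0,0,0]
    - [0,0,0]
    - [0,0,0]
    - [0,0,0]
    - [0,0,0]
    - [0,0,0]
  slide:
    - [0.03,0.04,0]
    - [0.03,0.04,0]
    - [0.03,0.04,0]
    - [0.03,0.04,0]
    - [0.03,0.04,0]
    - [0.03,0.04,0]
    - [0.03,0.04,0]
    - [0.03,0.04,0]
    - [0.03,0.04,0]
    - [0.03,0.04,0]
  gripper: [1,1,1,1,1,1,1,1,1,1]

```text
time_s: 2.55
position: [0.5209, 0.0728, 0.204]
tool_rot: [[0.998, -0.058, 0.0], [-0.058, -0.998, 0.0], [0.0, -0.0, -1.0]]
ft_force: [0.1, 1.4, 0.6]
grip_width: 0.0853
```

```bash
python3 -c "
from h import *
delta([.616,-.129,.16])
w=get('wrist'); cv2.imwrite('pics/w1.png',w['pixels'])
"
```

```text
t 2.55 pos [0.5209 0.0728 0.204 ] yaw -3.31 w 0.08532677421746364 F [0.1  1.43 0.65] tool delta [0.1065 0.196  0.044 ] tilt [0.0004 0.0001]
```

View pics/w1.png

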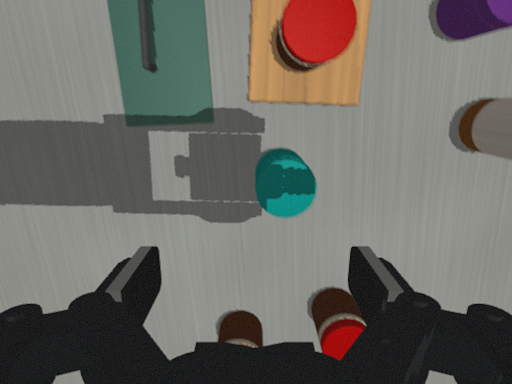

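Emit:
jog_arm:
  dr:
    - [0,0,0]
    - [0,0,0]
    - [0,0,0]
    - [0,0,0]
    - [0,0,0]
    - [0,0,0]
    - [0,0,0]
    - [0,0,0]
    - [0,0,0]
    - [0,0,0]
  slide:
    - [0.018,0.033,0.0]
    - [0.018,0.033,0.0]
    - [0.018,0.033,0.0]
    - [0.018,0.033,0.02]
    - [0.018,0.033,0.02]
    - [0.0165,0.031,0.02]
    - [0,0,0.02]
    - [0,0,0]
    - [0,0,0]
    - [0,0,0]
  gripper: [1,1,1,1,1,1,1,1,1,1]

```text
time_s: 3.6
position: [0.6149, -0.1267, 0.1254]
tool_rot: [[0.998, -0.059, 0.002], [-0.059, -0.998, -0.001], [0.002, 0.001, -1.0]]
ft_force: [0.8, -0.4, 1.6]
grip_width: 0.0854
```

```bash
python3 -c "
from h import *
delta([.616,-.129,.042])
w=get('wrist'); cv2.imwrite('pics/w2.png',w['pixels'])
a=get('scene'); crop(a,'pics/s3.png',150,100,290,240,4)
"
```

```text
t 3.6 pos [ 0.6149 -0.1267  0.1254] yaw -3.38 w 0.08544763125739444 F [ 0.81 -0.44  1.61] tool delta [0.001  0.0021 0.0834] tilt [ 0.0021 -0.0008]
```

View pics/w2.png

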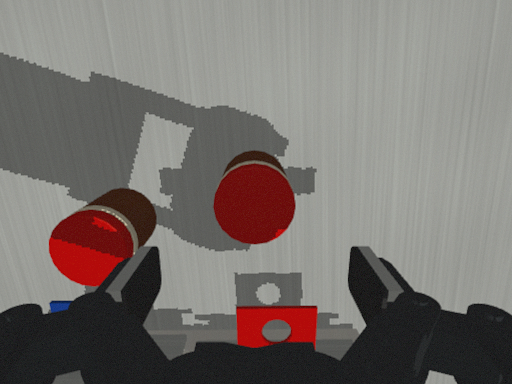

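View pics/s3.png

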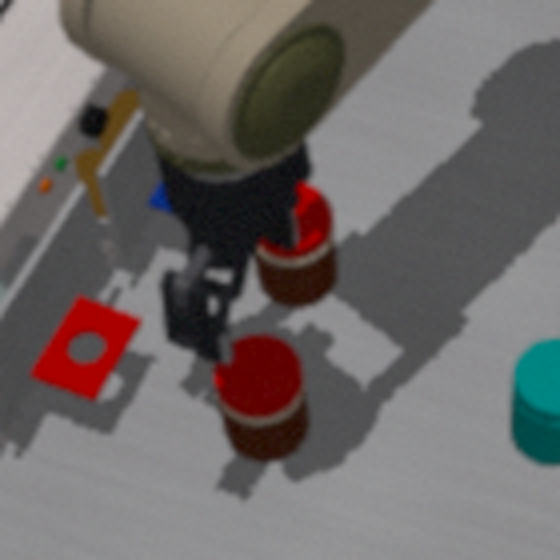

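```bash
python3 -c "
from h import *
w=get('wrist');a=get('scene')
for c,s,l in blobs(hsvmask(w,RED,150,60)): print(c,s)
print(plane(w,(254.5,203.5),.078),plane(w,(276.5,329.5),.06), plane(w,(237,307),.06),plane(w,(317,307),.06))
p=np.array([[[ (87.5)/4+150, 348/4+100 ]]])
print(plane(a,(89/4+150-.4,348/4+100-.4),.06), tri(a,(89/4+150-.4,348/4+100-.4),w,(276.5,329.5)))
delta([.616,-.129,.042])
"
```

```text
[254.0, 203.6] [214, 164, 81, 80, 5069]
[89.4, 246.1] [49, 210, 84, 77, 4671]
[275.7, 323.9] [237, 306, 81, 44, 2569]
[ 0.61494859 -0.12549084  0.078     ] [ 0.62690908 -0.24865303  0.06      ] [ 0.59407412 -0.22360603  0.06      ] [ 0.66248939 -0.22783872  0.06      ]
[ 0.62865283 -0.24971711  0.06      ] (array([ 0.6270506 , -0.25108924,  0.05696302]), np.float64(0.00014376817391773667))
t 3.8 pos [ 0.6147 -0.1269  0.1248] yaw -3.44 w 0.08558967909291519 F [ 0.12 -0.37 -0.32] tool delta [0.0013 0.0019 0.0828] tilt [ 0.0013 -0.0006]
```

Emit:
jog_arm:
  dr:
    - [0,0,0]
    - [0,0,0]
    - [0,0,0]
    - [0,0,0]
    - [0,0,0]
    - [0,0,0]
    - [0,0,0]
    - [0,0,0]
    - [0,0,0]
    - [0,0,0]
  slide:
    - [0,0,0.012]
    - [0,0,0.012]
    - [0,0,0.012]
    - [0,0,0.012]
    - [0,0,0.012]
    - [0,0,0.012]
    - [0,0,0.01]
    - [0,0,0]
    - [0,0,0]
    - [0,0,0]
  gripper: [1,1,1,1,1,1,1,1,1,-1]
  force: 40

```text
time_s: 4.8
position: [0.6148, -0.1275, 0.0425]
tool_rot: [[0.998, -0.061, 0.001], [-0.061, -0.998, -0.001], [0.001, 0.0, -1.0]]
ft_force: [-0.2, 0.1, -1.0]
grip_width: 0.073
```

Emit:
jog_arm:
  dr:
    - [0,0,0]
    - [0,0,0]
    - [0,0,0]
    - [0,0,0]
    - [0,0,0]
    - [0,0,0]
    - [0,0,0]
    - [0,0,0]
    - [0,0,0]
    - [0,0,0]
  slide:
    - [0,0,0]
    - [0,0,0]
    - [0,0,0]
    - [0,0,0]
    - [0,0,0]
    - [0,0,0]
    - [0,0,-0.005]
    - [0,0,-0.01]
    - [0,0,-0.02]
    - [0,0,-0.02]
  gripper: [-1,-1,-1,-1,-1,-1,-1,-1,-1,-1]
  force: 40

```text
time_s: 5.8
position: [0.6143, -0.1272, 0.0978]
tool_rot: [[0.998, -0.061, -0.001], [-0.061, -0.998, 0.0], [-0.001, -0.0, -1.0]]
ft_force: [-0.5, -0.6, -1.8]
grip_width: 0.0568
```

```bash
python3 -c "
from h import *
delta([.5965,.3215,.204])
w=get('wrist'); cv2.imwrite('pics/w3.png',w['pixels'])
"
```

```text
t 5.8 pos [ 0.6143 -0.1272  0.0978] yaw -3.49 w 0.05677715944445713 F [-0.52 -0.57 -1.8 ] tool delta [-0.0451 -0.4468 -0.1061] tilt [-0.0005  0.0002]
```

View pics/w3.png

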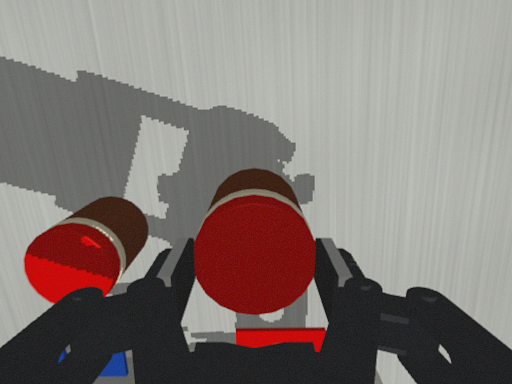

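Emit:
jog_arm:
  dr:
    - [0,0,0]
    - [0,0,0]
    - [0,0,0]
    - [0,0,0]
    - [0,0,0]
    - [0,0,0]
    - [0,0,0]
    - [0,0,0]
    - [0,0,0]
    - [0,0,0]
  slide:
    - [0,0,-0.035]
    - [0,0,-0.035]
    - [0,-0.01,-0.035]
    - [-0.002,-0.02,0]
    - [-0.004,-0.035,0]
    - [-0.004,-0.035,0]
    - [-0.004,-0.035,0]
    - [-0.004,-0.035,0]
    - [-0.004,-0.035,0]
    - [-0.004,-0.035,0]
  gripper: [-1,-1,-1,-1,-1,-1,-1,-1,-1,-1]

```text
time_s: 6.85
position: [0.6028, 0.1153, 0.2018]
tool_rot: [[0.998, -0.061, -0.0], [-0.061, -0.998, -0.0], [-0.0, 0.0, -1.0]]
ft_force: [0.2, -0.0, -2.0]
grip_width: 0.0571
```

Emit:
jog_arm:
  dr:
    - [0,0,0]
    - [0,0,0]
    - [0,0,0]
    - [0,0,0]
    - [0,0,0]
    - [0,0,0]
    - [0,0,0]
    - [0,0,0]
    - [0,0,0]
    - [0,0,0]
  slide:
    - [-0.004,-0.035,0]
    - [-0.004,-0.035,0]
    - [-0.004,-0.035,0]
    - [-0.004,-0.035,0]
    - [-0.004,-0.035,0]
    - [0,-0.02,0]
    - [0,-0.01,0]
    - [0,0,0]
    - [0,0,0]
    - [0,0,0]
  gripper: [-1,-1,-1,-1,-1,-1,-1,-1,-1,-1]

```text
time_s: 7.85
position: [0.5959, 0.3184, 0.2019]
tool_rot: [[0.998, -0.062, -0.0], [-0.062, -0.998, -0.0], [0.0, 0.0, -1.0]]
ft_force: [-0.2, -0.7, -1.4]
grip_width: 0.0571
```

```bash
python3 -c "
from h import *
delta([.5965,.3215,.061])
a=get('scene'); crop(a,'pics/s4.png',270,130,450,290,4)
w=get('wrist'); cv2.imwrite('pics/w4.png',w['pixels'])
"
```

```text
t 7.85 pos [0.5959 0.3184 0.2019] yaw -3.58 w 0.057057437113706866 F [-0.16 -0.69 -1.36] tool delta [ 0.0004 -0.0032  0.1409] tilt [-0.     -0.0003]
```

View pics/s4.png

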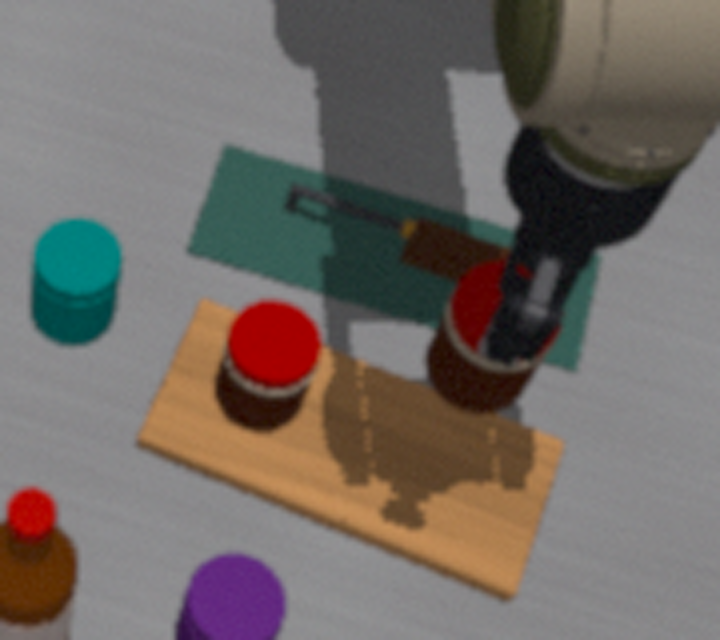

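View pics/w4.png

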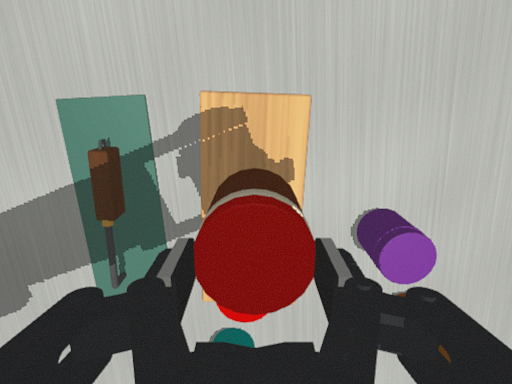

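```bash
python3 -c "
from h import *
w=get('wrist')
for p in ((201,92),(311,96),(203,299),(303,200)): print(plane(w,p,.018))
print('mat',plane(w,(57,99),.004),plane(w,(144,95),.004))
"
```

```text
[0.54459406 0.40245067 0.018     ]
[0.66057353 0.39105269 0.018     ]
[0.51938497 0.15100903 0.018     ]
[0.64976118 0.27584893 0.018     ]
mat [0.38270659 0.40562219 0.004     ] [0.47937051 0.40373603 0.004     ]
```

Emit:
jog_arm:
  dr:
    - [0,0,0]
    - [0,0,0]
    - [0,0,0]
    - [0,0,0]
    - [0,0,0]
    - [0,0,0]
    - [0,0,0]
    - [0,0,0]
    - [0,0,0]
    - [0,0,0]
  slide:
    - [0,-0.003,0.01]
    - [0,0,0.025]
    - [0,0,0.025]
    - [0,0,0.025]
    - [0,0,0.02]
    - [0,0,0.015]
    - [0,0,0.01]
    - [0,0,0.008]
    - [0,0,0]
    - [0,0,0]
  gripper: [-1,-1,-1,-1,-1,-1,-1,-1,-1,-1]

```text
time_s: 9.0
position: [0.5961, 0.3228, 0.0644]
tool_rot: [[0.998, -0.061, 0.001], [-0.061, -0.998, 0.0], [0.001, -0.0, -1.0]]
ft_force: [-0.0, 0.3, -2.8]
grip_width: 0.0571
```

```bash
python3 -c "
from h import *
delta([.5965,.3215,.061])
a=get('scene'); crop(a,'pics/s5.png',270,130,450,290,4)
"
```

```text
t 9.0 pos [0.5961 0.3228 0.0644] yaw -3.49 w 0.05713091029761396 F [-0.02  0.27 -2.76] tool delta [0.0004 0.0013 0.0034] tilt [0.0009 0.0003]
```

View pics/s5.png

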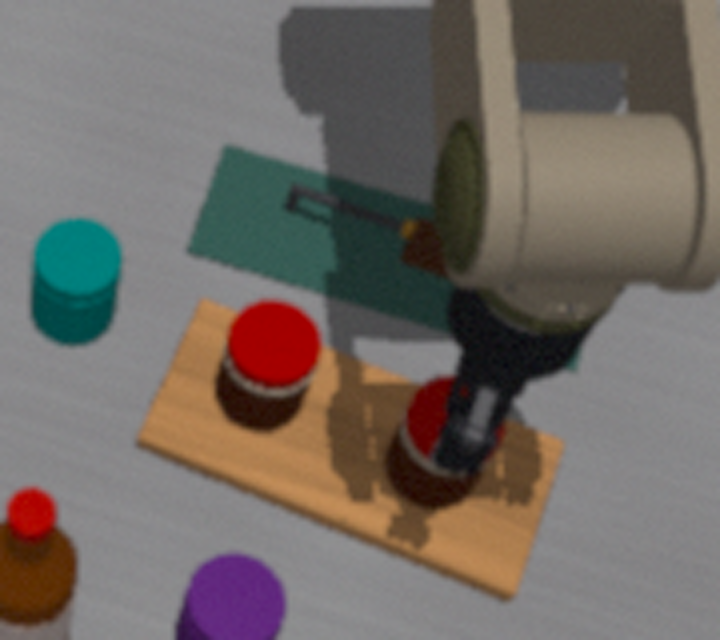

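Emit:
jog_arm:
  dr:
    - [0,0,0]
    - [0,0,0]
    - [0,0,0]
    - [0,0,0]
    - [0,0,0]
    - [0,0,0]
    - [0,0,0]
    - [0,0,0]
    - [0,0,0]
    - [0,0,0]
  slide:
    - [0,0,0.001]
    - [0,0,0.001]
    - [0,0,0.001]
    - [0,0,0.001]
    - [0,0,0]
    - [0,0,0]
    - [0,0,0]
    - [0,0,0]
    - [0,0,0]
    - [0,0,0]
  gripper: [-1,-1,-1,-1,-1,-1,-1,-1,-1,-1]

```text
time_s: 10.05
position: [0.5961, 0.3228, 0.0611]
tool_rot: [[0.998, -0.061, 0.001], [-0.061, -0.998, 0.0], [0.001, -0.001, -1.0]]
ft_force: [-1.2, -0.8, 5.2]
grip_width: 0.0566
```

Contact (+5 N up). Release and rise.

Emit:
jog_arm:
  dr:
    - [0,0,0]
    - [0,0,0]
    - [0,0,0]
    - [0,0,0]
    - [0,0,0]
    - [0,0,0]
    - [0,0,0]
    - [0,0,0]
    - [0,0,0]
    - [0,0,0]
  slide:
    - [0,0,0]
    - [0,0,0]
    - [0,0,0]
    - [0,0,0]
    - [0,0,0]
    - [0,0,-0.01]
    - [0,0,-0.02]
    - [0,0,-0.03]
    - [0,0,-0.03]
    - [0,0,-0.03]
  gripper: [1,1,1,1,1,1,1,1,1,1]

```text
time_s: 11.05
position: [0.5958, 0.3227, 0.182]
tool_rot: [[0.998, -0.061, 0.001], [-0.061, -0.998, 0.0], [0.001, -0.0, -1.0]]
ft_force: [-0.5, 0.7, -0.0]
grip_width: 0.0854
```

```bash
python3 -c "
from h import *
delta([.432,.30,.20])
w=get('wrist'); cv2.imwrite('pics/w5.png',w['pixels'])
a=get('scene');crop(a,'pics/s6.png',270,130,450,290,4)
"
```

```text
t 11.05 pos [0.5958 0.3227 0.182 ] yaw -3.49 w 0.08536007122878342 F [-0.52  0.74 -0.03] tool delta [-0.1621  0.0326 -0.0182] tilt [0.0008 0.0002]
```

View pics/w5.png

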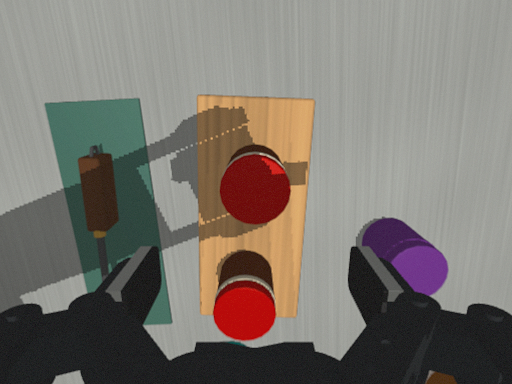

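View pics/s6.png

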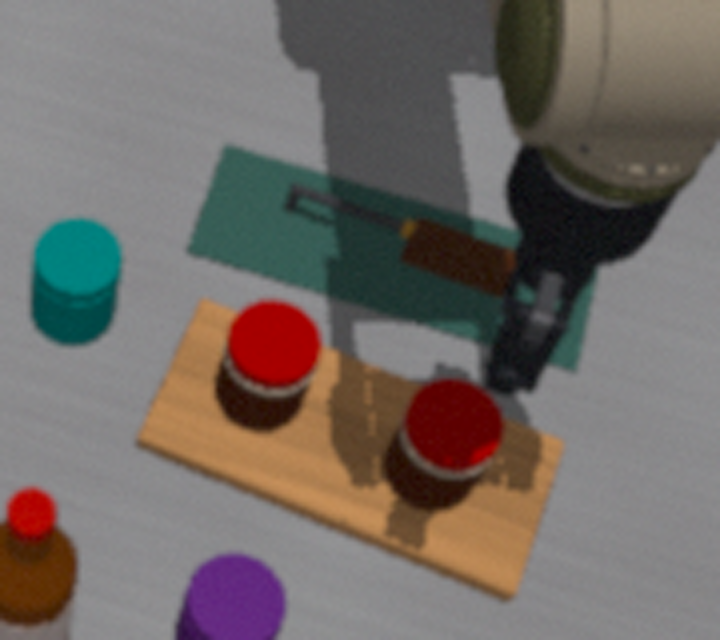

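Emit:
jog_arm:
  dr:
    - [0,0,0]
    - [0,0,0]
    - [0,0,0]
    - [0,0,0]
    - [0,0,0]
    - [0,0,0]
    - [0,0,0]
    - [0,0,0]
    - [0,0,0]
    - [0,0,0]
  slide:
    - [-0.03,0.015,-0.002]
    - [-0.03,0.015,-0.002]
    - [-0.03,0.015,-0.002]
    - [-0.03,0.015,0]
    - [-0.03,0.015,0]
    - [-0.015,0.01,0]
    - [0,0,0]
    - [0,0,0]
    - [0,0,0]
    - [0,0,0]
  gripper: [1,1,1,1,1,1,1,1,1,1]

```text
time_s: 12.15
position: [0.4266, 0.2481, 0.1856]
tool_rot: [[0.998, -0.061, -0.0], [-0.061, -0.998, -0.0], [-0.0, 0.0, -1.0]]
ft_force: [0.3, -0.1, -0.8]
grip_width: 0.0858
```

```bash
python3 -c "
from h import *
delta([.432,.30,.20])
w=get('wrist'); cv2.imwrite('pics/w6.png',w['pixels'])
o,d=ray(w,(254,193)); print('cam',o)
"
```

```text
t 12.15 pos [0.4266 0.2481 0.1856] yaw -3.5 w 0.08584169223850119 F [ 0.27 -0.09 -0.79] tool delta [ 0.0022 -0.0521 -0.0144] tilt [-0.0002 -0.    ]
cam [0.43092014 0.32052071 0.35485769]
```

View pics/w6.png

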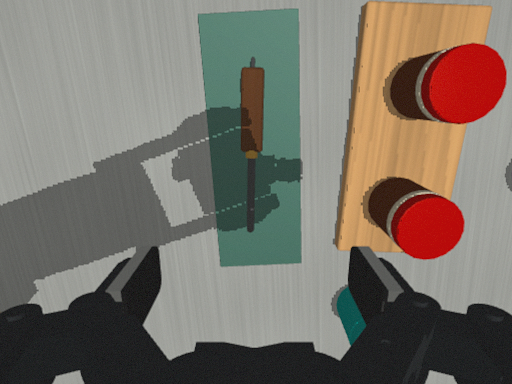

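```bash
python3 -c "
from h import *
w=get('wrist'); crop(w,'pics/w7.png',190,40,310,250,3)
a=get('scene')
hsv=cv2.cvtColor(w['pixels'],cv2.COLOR_BGR2HSV)
m=hsvmask(w,[(0,20)],90,40,vmax=160); m[:, :200]=0;m[:,300:]=0;m[250:]=0
for c,s,l in blobs(m): 
    cs,_=cv2.findContours(l.astype(np.uint8),0,1); r=cv2.minAreaRect(cs[0]); print(c,s,r); 
    for p in cv2.boxPoints(r): print(p, plane(w,p,.038)[:2])
"
```

```text
[251.7, 110.3] [241, 67, 23, 92, 1888] ((252.0, 112.5), (91.0, 22.0), 90.0)
[241.  67.] [0.42022273 0.3503852 ]
[263.  67.] [0.44060663 0.34912039]
[263. 158.] [0.43599203 0.26396568]
[241. 158.] [0.41395854 0.26532926]
```

View pics/w7.png

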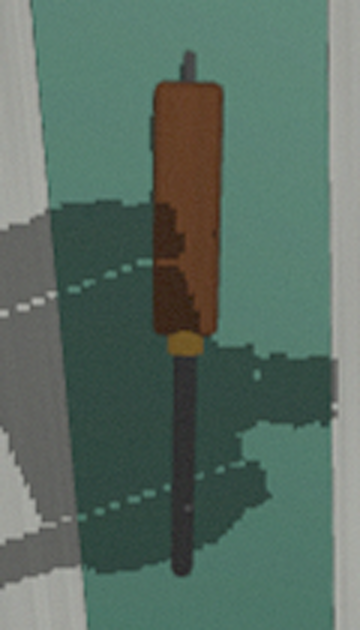

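```bash
python3 -c "
from h import *
np.set_printoptions(precision=4,suppress=True)
w=get('wrist'); a=get('scene')
f=lambda u,v:((u+.5)/3-.5+190,(v+.5)/3-.5+40)
P=[plane(w,f(*p),.038)[:2] for p in ((157,84),(221,84),(217,335),(153,333))]
print(np.array(P))
B=(P[0]+P[1])/2;F=(P[2]+P[3])/2
print('back',B,'front',F,'len',np.linalg.norm(B-F))
tipbend=plane(w,f(182,577),.036)[:2]; fer=plane(w,f(185,345),.037)[:2]
print('bend end',tipbend,'ferr',fer)
d=tipbend-B; d/=np.linalg.norm(d); print('dir',d,np.degrees(np.arctan2(d[1],d[0])))
g=F-.03*d; print('grip',g, 'tip from grip',g+.115*d, 'bend outer at',np.linalg.norm(tipbend-g))
# height check with scene crop s4 tip corner & ferrule
s4=lambda u,v:((u+.5)/4-.5+270,(v+.5)/4-.5+130)
b=get('side'); crop(b,'pics/b2.png',170,110,290,200,5)
delta([g[0],g[1],.013])
"
```

```text
[[0.4209 0.3497]
 [0.4407 0.3485]
 [0.4351 0.2706]
 [0.4139 0.2726]]
back [0.4308 0.3491] front [0.4245 0.2716] len 0.07767687417584676
bend end [0.4178 0.1837] ferr [0.4243 0.2678]
dir [-0.0784 -0.9969] -94.49731696677854
grip [0.4269 0.3015] tip from grip [0.4179 0.1869] bend outer at 0.11816837704335433
t 12.45 pos [0.4261 0.248  0.1857] yaw -3.49 w 0.08523258169254345 F [-0.43  0.34 -0.73] tool delta [-0.0024 -0.0536  0.1727] tilt [-0.0002 -0.0001]
```

View pics/b2.png

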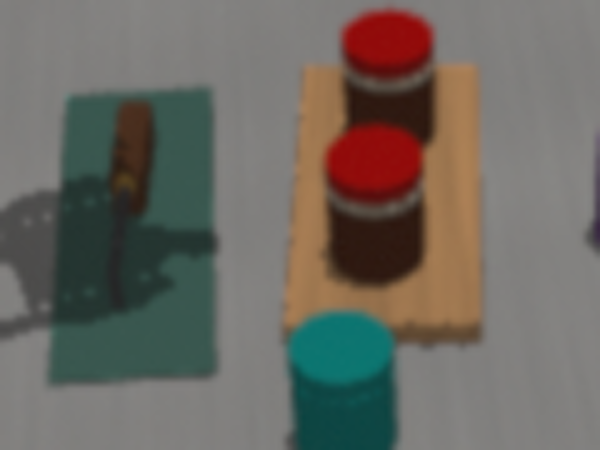

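Emit:
jog_arm:
  dr:
    - [0,0,0.017]
    - [0,0,0]
    - [0,0,0]
    - [0,0,0]
    - [0,0,0]
    - [0,0,0]
    - [0,0,0]
    - [0,0,0]
    - [0,0,0]
    - [0,0,0]
  slide:
    - [0,-0.015,0]
    - [0,-0.015,0.01]
    - [-0.001,-0.015,0.02]
    - [-0.001,-0.0085,0.02]
    - [0,0,0.02]
    - [0,0,0.015]
    - [0,0,0.01]
    - [0,0,0]
    - [0,0,0]
    - [0,0,0]
  gripper: [1,1,1,1,1,1,1,1,1,1]

```text
time_s: 13.45
position: [0.4283, 0.3016, 0.0915]
tool_rot: [[0.997, -0.078, 0.001], [-0.078, -0.997, 0.001], [0.001, -0.001, -1.0]]
ft_force: [0.5, -0.0, 0.0]
grip_width: 0.0851
```

```bash
python3 -c "
from h import *
delta([.4269,.3015,.020])
w=get('wrist'); cv2.imwrite('pics/w8.png',w['pixels'])
"
```

```text
t 13.45 pos [0.4283 0.3016 0.0915] yaw -4.46 w 0.08508216905240108 F [ 0.49 -0.04  0.01] tool delta [-0.0015  0.0003  0.0715] tilt [0.0014 0.0006]
```

View pics/w8.png

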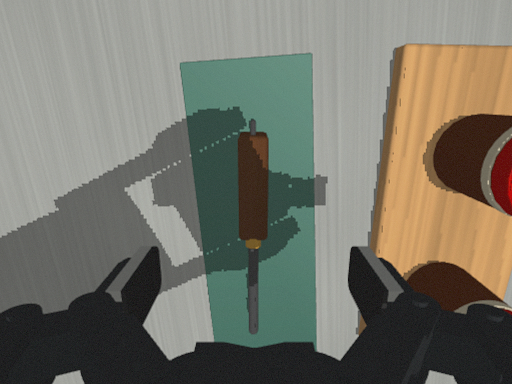

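Emit:
jog_arm:
  dr:
    - [0,0,0]
    - [0,0,0]
    - [0,0,0]
    - [0,0,0]
    - [0,0,0]
    - [0,0,0]
    - [0,0,0]
    - [0,0,0]
    - [0,0,0]
    - [0,0,0]
  slide:
    - [-0.001,0,0.015]
    - [0,0,0.015]
    - [0,0,0.015]
    - [0,0,0.015]
    - [0,0,0.0105]
    - [0,0,0]
    - [0,0,0]
    - [0,0,0]
    - [0,0,0]
    - [0,0,0]
  gripper: [1,1,1,1,1,1,0,-0.3,-1,-1]
  force: 60

```text
time_s: 14.5
position: [0.4271, 0.3016, 0.0207]
tool_rot: [[0.997, -0.078, 0.001], [-0.078, -0.997, 0.0], [0.001, -0.0, -1.0]]
ft_force: [-0.0, -0.4, 0.7]
grip_width: 0.028
```

Emit:
jog_arm:
  dr:
    - [0,0,0]
    - [0,0,0]
    - [0,0,0]
    - [0,0,0]
    - [0,0,0]
    - [0,0,0]
    - [0,0,0]
    - [0,0,0]
    - [0,0,0]
    - [0,0,0]
  slide:
    - [0,0,0]
    - [0,0,0]
    - [0,0,0]
    - [0,0,0]
    - [0,0,-0.005]
    - [0,0,-0.015]
    - [0,0,-0.02]
    - [0,0,-0.02]
    - [0,0,0]
    - [0,0,0]
  gripper: [-1,-1,-1,-1,-1,-1,-1,-1,-1,-1]
  force: 60

```text
time_s: 15.5
position: [0.4268, 0.3014, 0.0803]
tool_rot: [[0.997, -0.078, 0.0], [-0.078, -0.997, 0.0], [0.0, -0.0, -1.0]]
ft_force: [-0.5, -0.4, 0.1]
grip_width: 0.0004
```

```bash
python3 -c "
from h import *
delta([.4269,.3015,.020])
w=get('wrist'); cv2.imwrite('pics/w9.png',w['pixels'])
b=get('side'); crop(b,'pics/b3.png',150,60,290,200,4)
"
```

```text
t 15.5 pos [0.4268 0.3014 0.0803] yaw -4.47 w 0.0003877238075087511 F [-0.47 -0.43  0.08] tool delta [ 0.0001 -0.      0.0603] tilt [0.0003 0.0001]
```

View pics/w9.png

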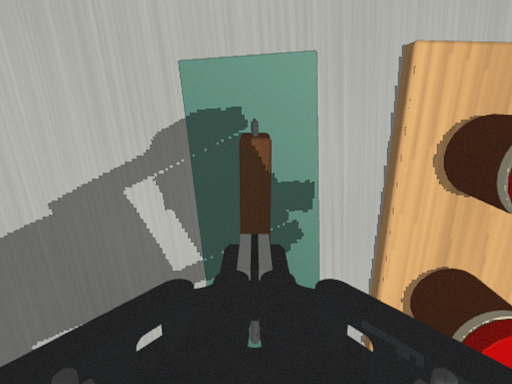

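View pics/b3.png

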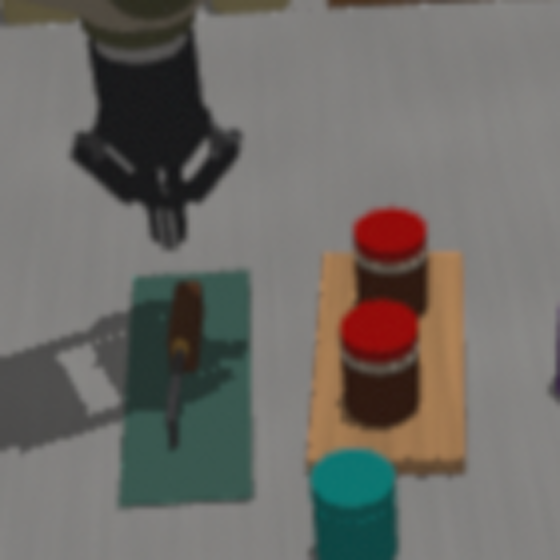

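```bash
python3 -c "
from h import *
w=get('wrist'); a=get('scene')
crop(w,'pics/w10.png',180,100,330,270,4)
crop(a,'pics/s7.png',310,130,440,230,5)
print([proj(w,p) for p in ([.4268,.3014,.0803],[.4268,.3014,.0693],[.4269,.3015,.038])])
"
```

```text
[array([255.37255042, 231.75141126]), array([255.33843925, 224.50431422]), array([255.39068031, 207.49730356])]
```

View pics/w10.png

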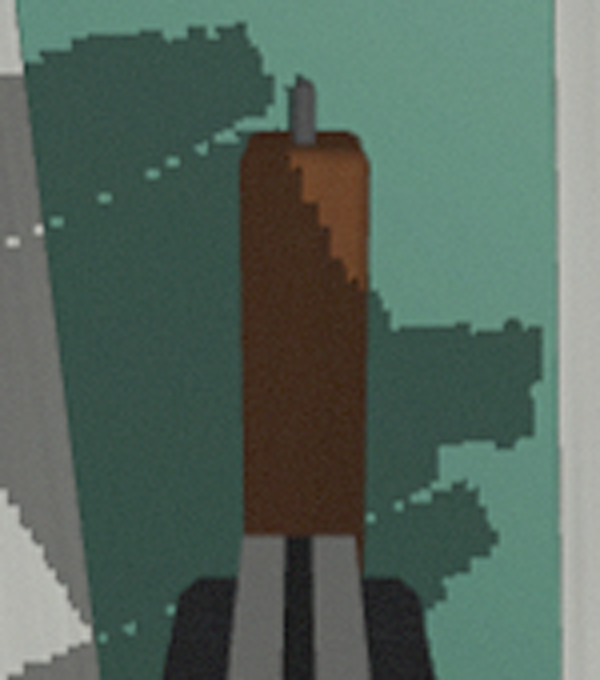

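View pics/s7.png

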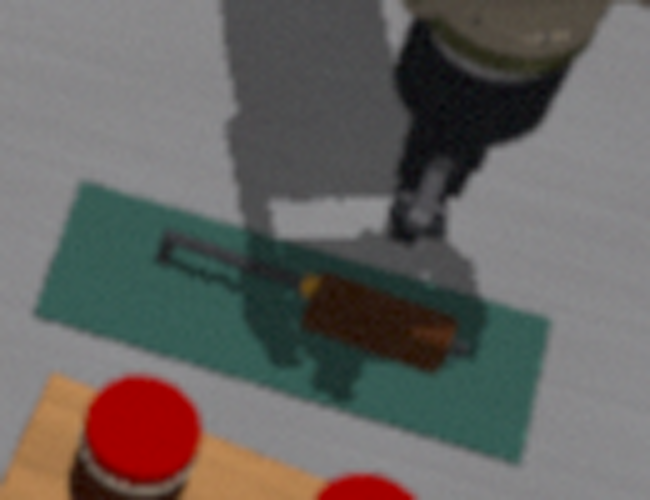

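```bash
python3 -c "
from h import *
np.set_printoptions(precision=4,suppress=True)
w=get('wrist')
f=lambda u,v:((u+.5)/4-.5+180,(v+.5)/4-.5+100)
B=[plane(w,f(*p),.038)[:2] for p in ((242,150),(367,150),(302,150))]
print(np.array(B))
print('left/right edges', [plane(w,f(*p),.038)[:2] for p in ((245,500),(364,500))])
a=get('scene'); s=lambda u,v:((u+.5)/5-.5+310,(v+.5)/5-.5+130)
print('bend',plane(a,s(165,236),.036)[:2],'ferrule',plane(a,s(311,286),.036)[:2])
print('top corners', [plane(a,s(*p),.038)[:2] for p in ((320,274),(458,318),(444,352),(304,310))])
"
```

```text
[[0.4208 0.3509]
 [0.4412 0.3493]
 [0.4306 0.3501]]
left/right edges [array([0.4157, 0.2895]), array([0.4368, 0.2879])]
bend [0.4235 0.1833] ferrule [0.4287 0.2685]
top corners [array([0.4206, 0.2714]), array([0.4233, 0.3495]), array([0.4477, 0.3462]), array([0.4469, 0.2681])]
```

Emit:
jog_arm:
  dr:
    - [0,0,0]
    - [0,0,0]
    - [0,0,0]
    - [0,0,0]
    - [0,0,0]
    - [0,0,0]
    - [0,0,0]
    - [0,0,0]
    - [0,0,0]
    - [0,0,0]
  slide:
    - [0,0,0]
    - [0,0,0]
    - [0,0,0]
    - [0,0,0.012]
    - [0,0,0.015]
    - [0,0,0.015]
    - [0,0,0.012]
    - [0,0,0.008]
    - [0,0,0]
    - [0,0,0]
  gripper: [0.2,0.2,0.2,0.2,0.2,0.2,0.2,0.2,0.2,0.2]

```text
time_s: 16.8
position: [0.4271, 0.3016, 0.0186]
tool_rot: [[0.997, -0.078, 0.0], [-0.078, -0.997, 0.0], [0.0, -0.0, -1.0]]
ft_force: [-0.5, 0.5, -0.7]
grip_width: 0.0511
```

Emit:
jog_arm:
  dr:
    - [0,0,0]
    - [0,0,0]
    - [0,0,0]
    - [0,0,0]
    - [0,0,0]
    - [0,0,0]
    - [0,0,0]
    - [0,0,0]
    - [0,0,0]
    - [0,0,0]
  slide:
    - [0,0,0]
    - [0,0,0]
    - [0,0,0]
    - [0,0,0]
    - [0,0,0]
    - [0,0,0]
    - [0,0,0]
    - [0,0,0]
    - [0,0,0]
    - [0,0,0]
  gripper: [-0.2,-0.4,-0.5,-0.6,-1,-1,-1,-1,-1,-1]
  force: 30

```text
time_s: 17.8
position: [0.4269, 0.3015, 0.0183]
tool_rot: [[0.997, -0.078, 0.0], [-0.078, -0.997, -0.0], [0.0, 0.0, -1.0]]
ft_force: [-0.1, 0.7, 0.4]
grip_width: -0.0
```

```bash
python3 -c "
from h import *
delta([.4269,.3015,.020])
w=get('wrist'); cv2.imwrite('pics/w11.png',w['pixels'])
"
```

```text
t 17.8 pos [0.4269 0.3015 0.0183] yaw -4.47 w -4.068607243831046e-05 F [-0.06  0.69  0.37] tool delta [-0.     -0.     -0.0017] tilt [ 0. -0.]
```

View pics/w11.png

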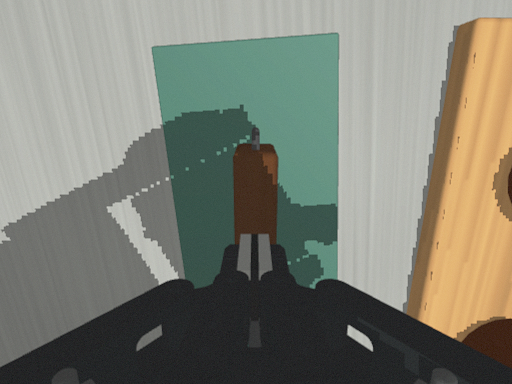

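```bash
python3 -c "
from h import *
np.set_printoptions(precision=4,suppress=True)
w=get('wrist');a=get('scene');b=get('side')
print('back end',plane(w,(255,149),.038),plane(w,(234.5,150),.038),plane(w,(277,150),.038))
for n,p in (('front top',[.4245,.2716,.038]),('tip backedge low',[.4269,.3125,.0075]),('tip backedge at .038',[.4269,.3125,.038]),('tips centre low',[.4269,.3015,.0075])): print(n,proj(w,p))
crop(w,'pics/w12.png',190,110,330,260,5)
crop(a,'pics/s8.png',310,110,440,230,5)
crop(b,'pics/b4.png',160,90,260,200,5)
"
```

```text
back end [0.4309 0.3516 0.038 ] [0.4213 0.3519 0.038 ] [0.4412 0.3503 0.038 ]
front top [254.6716 297.2257]
tip backedge low [253.2462 207.2229]
tip backedge at .038 [253.058  226.7753]
tips centre low [254.6917 224.3588]
```

View pics/w12.png

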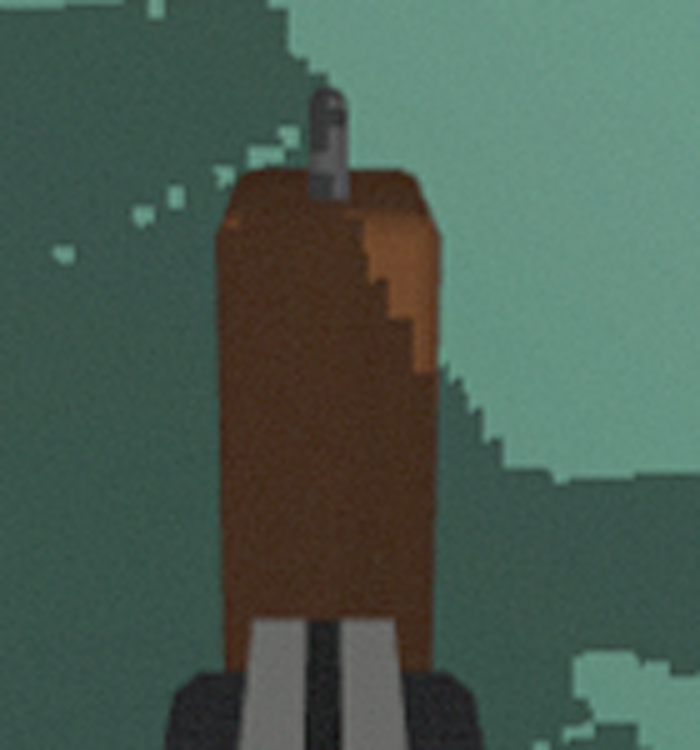

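View pics/s8.png

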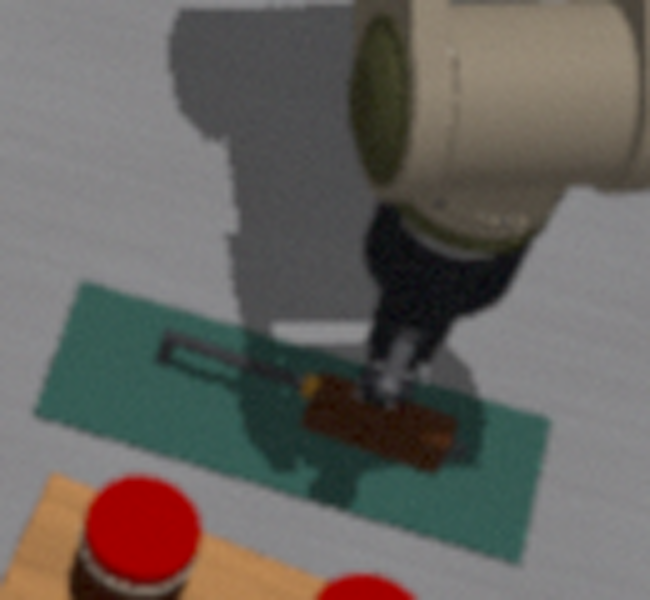

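View pics/b4.png

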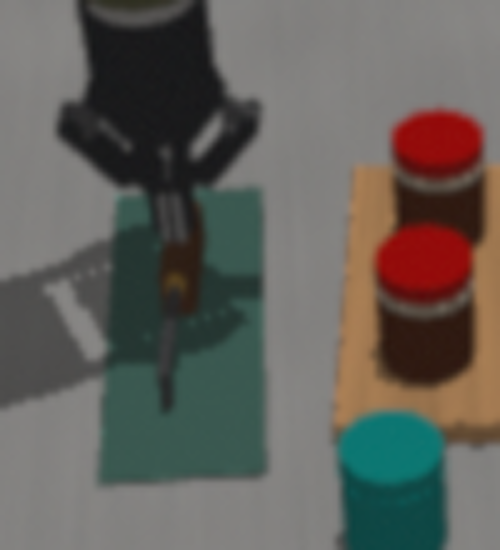

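```bash
python3 -c "
from h import *
w=get('wrist');a=get('scene');b=get('side')
print(tri(a,(386.6,189.9),b,(194,137.6)))
print(tri(a,(390,177.2),b,(191.6,121.4)),'at tcp .0803')
print(proj(a,[.427,.3015,.0073]),proj(a,[.427,.3015,.0693]),proj(b,[.427,.3015,.0073]),proj(b,[.427,.3015,.0693]))
s=observe(); print(s['q'],s['joint_efforts'])
"; python3 -c "
import rig; print([x for x in dir(rig) if not x.startswith('__')]); print([x for x in dir(rig.env) if not x.startswith('_')])"
```

```text
(array([0.42372137, 0.30987928, 0.03532909]), np.float64(0.0012411274902045342))
(array([0.42545858, 0.30387091, 0.10172537]), np.float64(0.004245925796316448)) at tcp .0803
[381.1729166  194.96024822] [386.51726091 183.28773514] [196.17188939 146.11057605] [193.89944792 130.72356457]
[ 2.22381721e+01  3.14469906e+01  9.34035766e+01 -5.72947543e-05
  5.51493527e+01  2.67062205e+01] [-1.69546041e-05 -4.61472631e+01 -1.56928021e+01 -6.14206192e-05
  5.86110855e-04 -7.40034125e-05]
['env', 'observe', 'viewer']
['MotionError', 'close_job', 'tcp_to_tips']
```

Emit:
jog_arm:
  dr:
    - [0,0,0]
    - [0,0,0]
    - [0,0,0]
    - [0,0,0]
    - [0,0,0]
    - [0,0,0]
    - [0,0,0]
    - [0,0,0]
    - [0,0,0]
    - [0,0,0]
  slide:
    - [0,0,-0.015]
    - [0,0,-0.015]
    - [0,0,0]
    - [0,0,0]
    - [0,0,0]
    - [0,0,0]
    - [0,0,0]
    - [0,0,0.01]
    - [0,0,0.01]
    - [0,0,0.01]
  gripper: [-1,-1,0.3,0.3,0.3,0.3,0.3,0.3,0.3,0.3]

```text
time_s: 19.15
position: [0.4266, 0.3013, 0.0171]
tool_rot: [[0.997, -0.078, -0.001], [-0.078, -0.997, -0.0], [-0.001, 0.0, -1.0]]
ft_force: [-0.3, -0.6, -1.1]
grip_width: 0.0553
```

Emit:
jog_arm:
  dr:
    - [0,0,0]
    - [0,0,0]
    - [0,0,0]
    - [0,0,0]
    - [0,0,0]
    - [0,0,0]
    - [0,0,0]
    - [0,0,0]
    - [0,0,0]
    - [0,0,0]
  slide:
    - [0,0,0.006]
    - [0,0,0.006]
    - [0,0,0.006]
    - [0,0,0]
    - [0,0,0]
    - [0,0,0]
    - [0,0,0]
    - [0,0,0]
    - [0,0,0]
    - [0,0,0]
  gripper: [0.3,0.3,0.3,0.3,0.3,0.3,0.3,0.3,0.3,0.3]

```text
time_s: 20.15
position: [0.4269, 0.3015, 0.0004]
tool_rot: [[0.997, -0.078, 0.0], [-0.078, -0.997, 0.0], [0.0, -0.0, -1.0]]
ft_force: [0.1, -0.6, -0.2]
grip_width: 0.0556
```

```bash
python3 -c "
from h import *
delta([.4269,.3015,-.008])
w=get('wrist');a=get('scene');b=get('side')
crop(a,'pics/s9.png',310,110,440,230,5)
crop(b,'pics/b5.png',160,90,260,200,5)
"
```

```text
t 20.15 pos [4.269e-01 3.015e-01 4.000e-04] yaw -4.47 w 0.05564566708438034 F [ 0.09 -0.59 -0.17] tool delta [-0.     -0.      0.0084] tilt [0.0001 0.    ]
```

View pics/s9.png

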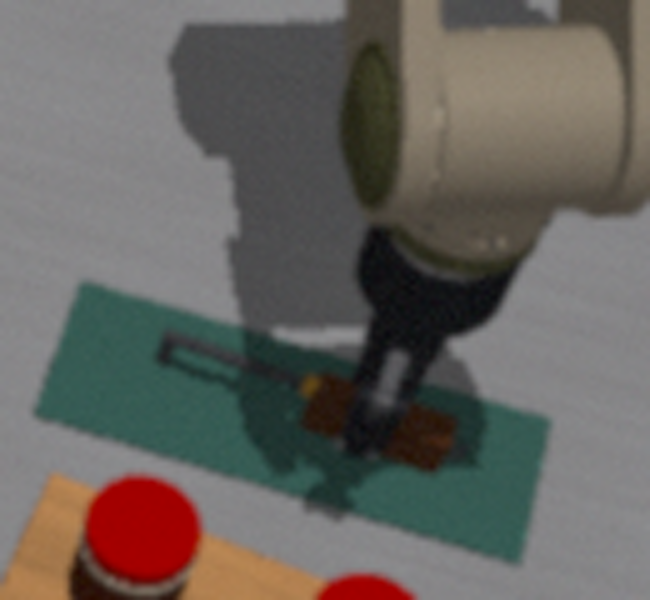

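View pics/b5.png

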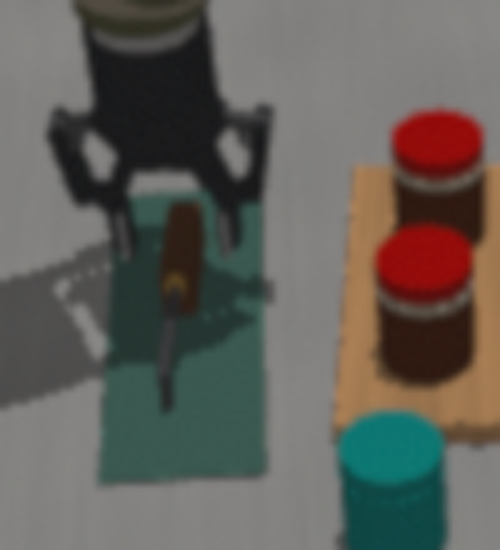

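```bash
python3 -c "
from h import *
b=get('side')
for p in ((205.6,140.2),(184.2,140.7)):
  o,d=ray(b,p)
  for y in (.29,.30,.3115): print(y,(o+d*(y-o[1])/d[1]).round(4))
"
```

```text
0.29 [0.4604 0.29   0.0379]
0.3 [0.4597 0.3    0.0301]
0.3115 [0.4589 0.3115 0.021 ]
0.29 [0.3933 0.29   0.0415]
0.3 [0.392  0.3    0.0337]
0.3115 [0.3905 0.3115 0.0247]
```

Emit:
jog_arm:
  dr:
    - [0,0,0]
    - [0,0,0]
    - [0,0,0]
    - [0,0,0]
    - [0,0,0]
    - [0,0,0]
    - [0,0,0]
    - [0,0,0]
    - [0,0,0]
    - [0,0,0]
  slide:
    - [0,0,0.004]
    - [0,0,0.004]
    - [0,0,0.003]
    - [0,0,0.003]
    - [0,0,0]
    - [0,0,0]
    - [0,0,0]
    - [0,0,0]
    - [0,0,0]
    - [0,0,0]
  gripper: [0.3,0.3,0.3,0.3,0.3,0,-0.2,-0.4,-0.4,-0.4]
  force: 30

```text
time_s: 21.35
position: [0.4269, 0.3015, -0.0136]
tool_rot: [[0.997, -0.078, 0.0], [-0.078, -0.997, 0.0], [0.0, -0.0, -1.0]]
ft_force: [-0.1, 0.3, 0.6]
grip_width: 0.0259
```

Emit:
jog_arm:
  dr:
    - [0,0,0]
    - [0,0,0]
    - [0,0,0]
    - [0,0,0]
    - [0,0,0]
    - [0,0,0]
    - [0,0,0]
    - [0,0,0]
    - [0,0,0]
    - [0,0,0]
  slide:
    - [0,0,0]
    - [0,0,0]
    - [0,0,0]
    - [0,0,0]
    - [0,0,0]
    - [0,0,0]
    - [0,0,0]
    - [0,0,0]
    - [0,0,0]
    - [0,0,0]
  gripper: [-0.6,-1,-1,-1,-1,-1,-1,-1,-1,-1]
  force: 50

```text
time_s: 22.35
position: [0.4271, 0.3016, -0.0134]
tool_rot: [[0.997, -0.078, 0.0], [-0.078, -0.997, 0.0], [0.0, -0.0, -1.0]]
ft_force: [-1.0, -0.6, 6.3]
grip_width: 0.0208
```

```bash
python3 -c "
from h import *
delta([.4269,.3015,-.008])
w=get('wrist');a=get('scene');b=get('side')
cv2.imwrite('pics/w13.png',w['pixels'])
crop(b,'pics/b6.png',160,90,260,200,5)
"
```

```text
t 22.35 pos [ 0.4271  0.3016 -0.0134] yaw -4.47 w 0.020806614306501325 F [-1.   -0.63  6.26] tool delta [-0.0002  0.0001 -0.0054] tilt [0.0005 0.0002]
```

View pics/w13.png

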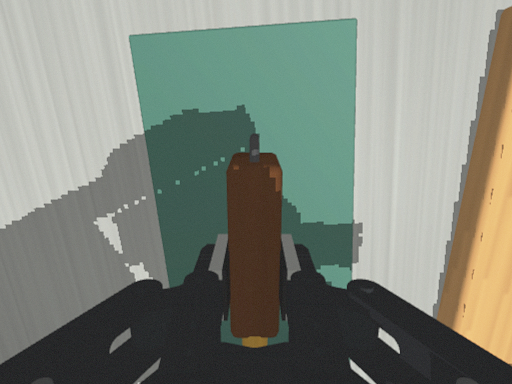

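View pics/b6.png

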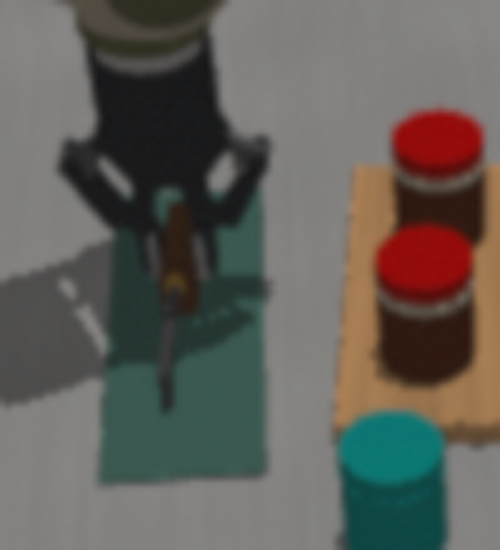

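Emit:
jog_arm:
  dr:
    - [0,0,0]
    - [0,0,0]
    - [0,0,0]
    - [0,0,0]
    - [0,0,0]
    - [0,0,0]
    - [0,0,0]
    - [0,0,0]
    - [0,0,0]
    - [0,0,0]
  slide:
    - [0,0,-0.005]
    - [0,0,-0.01]
    - [0,0,-0.02]
    - [0,0,-0.025]
    - [0,0,-0.025]
    - [0,0,-0.025]
    - [0,0,-0.012]
    - [0,0,0]
    - [0,0,0]
    - [0,0,0]
  gripper: [-1,-1,-1,-1,-1,-1,-1,-1,-1,-1]
  force: 60

```text
time_s: 23.5
position: [0.4264, 0.3012, 0.1074]
tool_rot: [[0.997, -0.078, -0.002], [-0.078, -0.997, -0.001], [-0.002, 0.001, -1.0]]
ft_force: [-0.1, 0.9, -1.5]
grip_width: 0.0208
```

```bash
python3 -c "
from h import *
delta([.6372,-.1353,.108])
w=get('wrist');a=get('scene');b=get('side')
cv2.imwrite('pics/w14.png',w['pixels'])
crop(b,'pics/b7.png',150,70,290,200,5)
crop(a,'pics/s10.png',300,90,450,230,5)
"
```

```text
t 23.5 pos [0.4264 0.3012 0.1074] yaw -4.47 w 0.02084109844079607 F [-0.09  0.89 -1.53] tool delta [ 0.2442  0.4188 -0.0006] tilt [-0.0018 -0.0007]
```

View pics/b7.png

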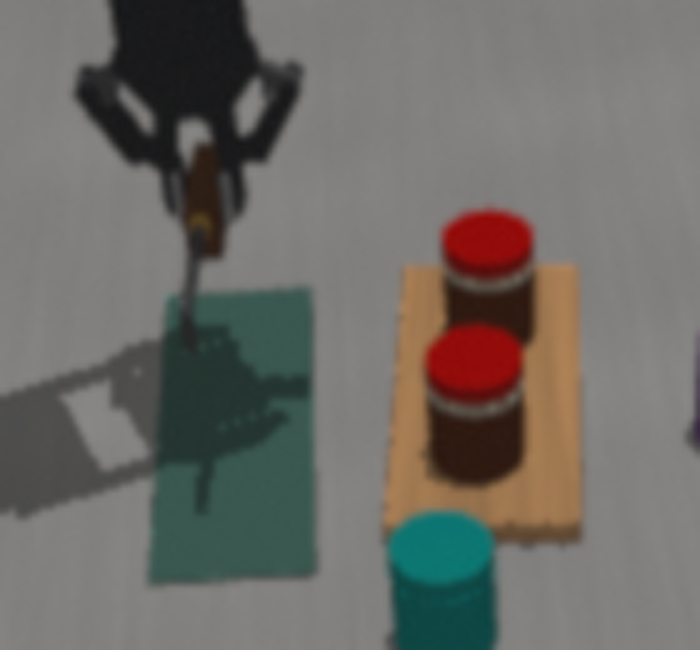

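View pics/s10.png

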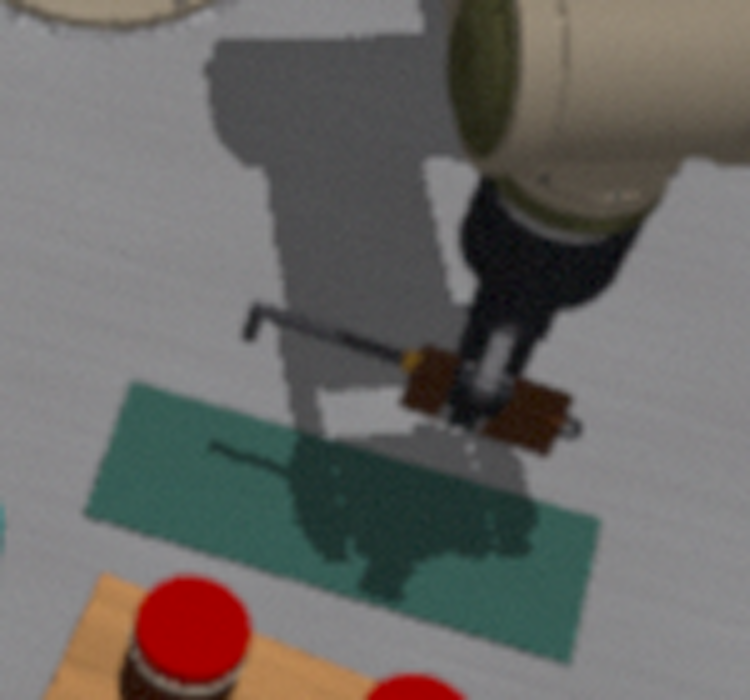

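```bash
python3 -c "
from h import *
a=get('scene');b=get('side')
print(tri(a,(349.2,157),b,(187.7,138.6)),'tip')
print(tri(a,(351.1,151.3),b,(187.5,134.5)),'bend top?')
for p in ([.4175,.1868,.125],):print(proj(a,p),proj(b,p))
"
```

```text
(array([0.41876238, 0.18573537, 0.12867592]), np.float64(0.0027011969075194362)) tip
(array([0.41751472, 0.18490665, 0.1470064 ]), np.float64(0.004873220739516695)) bend top?
[349.77522851 157.14470722] [187.81572477 139.7069489 ]
```

Emit:
jog_arm:
  dr:
    - [0,0,0]
    - [0,0,0]
    - [0,0,0]
    - [0,0,0]
    - [0,0,0]
    - [0,0,0]
    - [0,0,0]
    - [0,0,0]
    - [0,0,0]
    - [0,0,0]
  slide:
    - [0.01,0.015,0]
    - [0.015,0.025,0]
    - [0.02,0.035,0]
    - [0.02,0.035,0]
    - [0.02,0.035,0]
    - [0.02,0.035,0]
    - [0.02,0.035,0]
    - [0.02,0.035,0]
    - [0.02,0.035,0]
    - [0.015,0.025,0]
  gripper: [-1,-1,-1,-1,-1,-1,-1,-1,-1,-1]

```text
time_s: 24.75
position: [0.5829, -0.024, 0.108]
tool_rot: [[0.997, -0.079, -0.0], [-0.079, -0.997, -0.0], [-0.0, 0.0, -1.0]]
ft_force: [0.3, 1.3, -1.5]
grip_width: 0.0209
```

```bash
python3 -c "
from h import *
delta([.6372,-.1353,.108])
"
```

```text
t 24.75 pos [ 0.5829 -0.024   0.108 ] yaw -4.55 w 0.020947597064129554 F [ 0.34  1.32 -1.46] tool delta [0.0629 0.1066 0.    ] tilt [-0.0002 -0.0002]
```

Emit:
jog_arm:
  dr:
    - [0,0,0]
    - [0,0,0]
    - [0,0,0]
    - [0,0,0]
    - [0,0,0]
    - [0,0,0]
    - [0,0,0]
    - [0,0,0]
    - [0,0,0]
    - [0,0,0]
  slide:
    - [0.012,0.02,0]
    - [0.012,0.02,0]
    - [0.012,0.02,0]
    - [0.012,0.02,0]
    - [0.009,0.016,0]
    - [0.006,0.0105,0]
    - [0,0,0]
    - [0,0,0]
    - [0,0,0]
    - [0,0,0]
  gripper: [-1,-1,-1,-1,-1,-1,-1,-1,-1,-1]

```text
time_s: 25.75
position: [0.6365, -0.1318, 0.1085]
tool_rot: [[0.997, -0.077, -0.0], [-0.077, -0.997, 0.0], [-0.0, -0.0, -1.0]]
ft_force: [0.6, 0.7, -1.5]
grip_width: 0.0209
```

```bash
python3 -c "
from h import *
delta([.6372,-.1353,.108])
a=get('scene');b=get('side');w=get('wrist')
crop(a,'pics/s11.png',130,100,270,240,5)
crop(b,'pics/b8.png',200,130,340,270,4)
cv2.imwrite('pics/w15.png',w['pixels'])
print(proj(a,[.628,-.25,.06]),proj(a,[.628,-.25,.125]))
"
```

```text
t 25.75 pos [ 0.6365 -0.1318  0.1085] yaw -4.42 w 0.02091335958649487 F [ 0.62  0.65 -1.49] tool delta [0.0009 0.0034 0.0005] tilt [-0.0001  0.0001]
[171.85927287 186.38060482] [167.63706194 173.22910671]
```

View pics/s11.png

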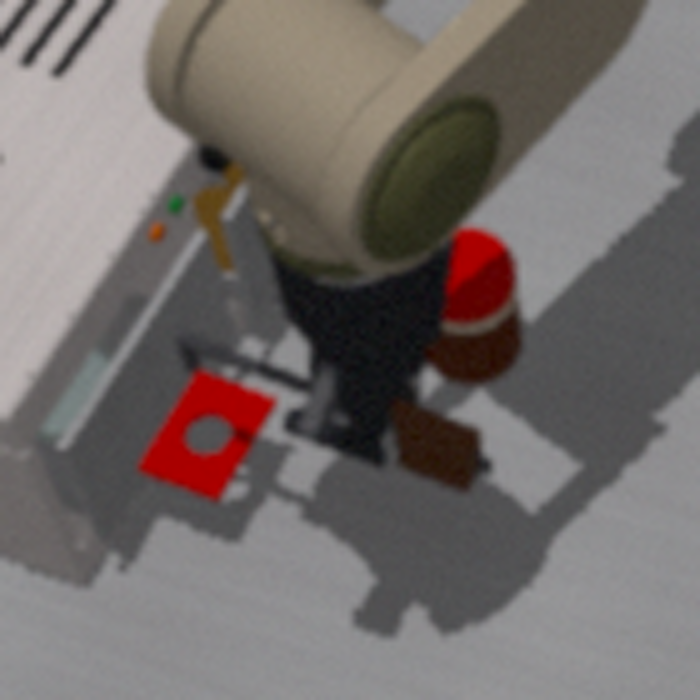

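View pics/b8.png

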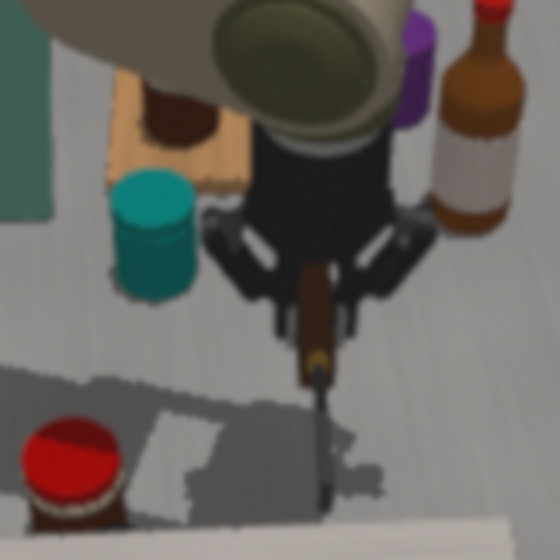

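View pics/w15.png

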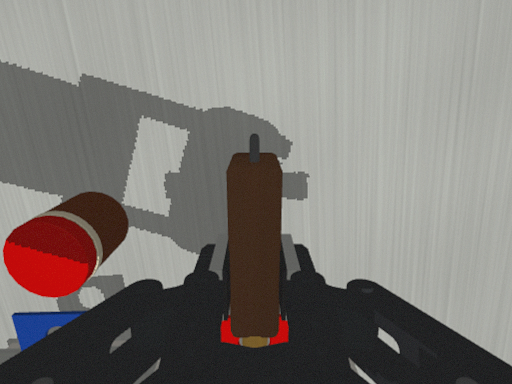

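```bash
python3 -c "
from h import *
a=get('scene');b=get('side')
print(tri(a,(167.6,173.3),b,(280.4,256.7)))
print(plane(a,(167.6,173.3),.126)); print(plane(a,(171.4,186.6),.06)); s=observe(); print(s['position'])
print(proj(b,[.6275,-.2465,.126]))
"
```

```text
(array([ 0.62839328, -0.24846377,  0.12739335]), np.float64(0.002343691640859256))
[ 0.62877859 -0.24953461  0.126     ]
[ 0.62906787 -0.25088132  0.06      ]
[ 0.63668705 -0.13245854  0.10842634]
[280.34020565 256.62793814]
```

Emit:
jog_arm:
  dr:
    - [0,0,0]
    - [0,0,0]
    - [0,0,0]
    - [0,0,0]
    - [0,0,0]
    - [0,0,0]
    - [0,0,0]
    - [0,0,0]
    - [0,0,0]
    - [0,0,0]
  slide:
    - [0,0.0015,0.005]
    - [0,0,0.01]
    - [0,0,0.012]
    - [0,0,0.012]
    - [0,0,0.01]
    - [0,0,0.009]
    - [0,0,0]
    - [0,0,0]
    - [0,0,0]
    - [0,0,0]
  gripper: [-1,-1,-1,-1,-1,-1,-1,-1,-1,-1]

```text
time_s: 27.0
position: [0.6368, -0.1343, 0.0509]
tool_rot: [[0.997, -0.078, 0.001], [-0.078, -0.997, -0.0], [0.001, 0.0, -1.0]]
ft_force: [-0.4, 0.4, -1.0]
grip_width: 0.021
```

```bash
python3 -c "
from h import *
delta([.6372,-.1353,.029])
a=get('scene')
crop(a,'pics/s12.png',145,150,225,220,8)
"
```

```text
t 27.0 pos [ 0.6368 -0.1343  0.0509] yaw -4.47 w 0.021010105522893455 F [-0.4   0.36 -1.01] tool delta [0.0004 0.001  0.0219] tilt [ 0.001  -0.0004]
```

View pics/s12.png

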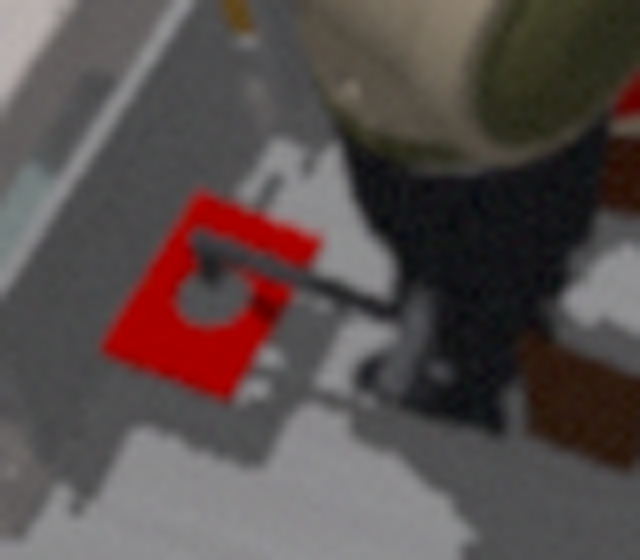

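Emit:
jog_arm:
  dr:
    - [0,0,0]
    - [0,0,0]
    - [0,0,0]
    - [0,0,0]
    - [0,0,0]
    - [0,0,0]
    - [0,0,0]
    - [0,0,0]
    - [0,0,0]
    - [0,0,0]
  slide:
    - [0,0,0.005]
    - [0,0,0.006]
    - [0,0,0.006]
    - [0,0,0.005]
    - [0,0,0]
    - [0,0,0]
    - [0,0,0]
    - [0,0,0]
    - [0,0,0]
    - [0,0,0]
  gripper: [-1,-1,-1,-1,-1,-1,-1,-1,-1,-1]

```text
time_s: 28.05
position: [0.6366, -0.1342, 0.0285]
tool_rot: [[0.997, -0.078, 0.0], [-0.078, -0.997, -0.0], [0.0, 0.0, -1.0]]
ft_force: [0.3, 0.7, -1.1]
grip_width: 0.021
```

```bash
python3 -c "
from h import *
delta([.6372,-.1353,.029])
a=get('scene')
crop(a,'pics/s13.png',145,150,225,220,8)
"
```

```text
t 28.05 pos [ 0.6366 -0.1342  0.0285] yaw -4.47 w 0.02096045097702748 F [ 0.31  0.69 -1.14] tool delta [ 0.0006  0.001  -0.0005] tilt [ 0.0002 -0.0001]
```

View pics/s13.png

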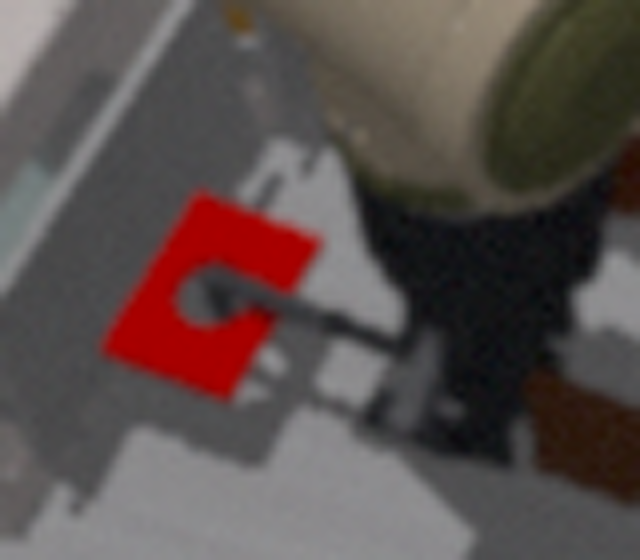

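Emit:
jog_arm:
  dr:
    - [0,0,0]
    - [0,0,0]
    - [0,0,0]
    - [0,0,0]
    - [0,0,0]
    - [0,0,0]
    - [0,0,0]
    - [0,0,0]
    - [0,0,0]
    - [0,0,0]
  slide:
    - [0,-0.002,0]
    - [0,-0.003,0]
    - [0,-0.003,0]
    - [0,-0.004,0]
    - [0,-0.005,0]
    - [0,-0.006,0]
    - [-0.0001,-0.006,0]
    - [-0.0001,-0.006,0]
    - [-0.0001,-0.006,0]
    - [-0.0001,-0.006,0]
  gripper: [-1,-1,-1,-1,-1,-1,-1,-1,-1,-1]

```text
time_s: 29.1
position: [0.6398, -0.0867, 0.0283]
tool_rot: [[0.997, -0.078, -0.0], [-0.078, -0.997, 0.0], [-0.0, -0.0, -1.0]]
ft_force: [-1.3, -3.1, -1.4]
grip_width: 0.0206
```

Emit:
jog_arm:
  dr:
    - [0,0,0]
    - [0,0,0]
    - [0,0,0]
    - [0,0,0]
    - [0,0,0]
    - [0,0,0]
    - [0,0,0]
    - [0,0,0]
    - [0,0,0]
    - [0,0,0]
  slide:
    - [-0.0001,-0.006,0]
    - [-0.0001,-0.006,0]
    - [-0.0001,-0.006,0]
    - [-0.0001,-0.006,0]
    - [-0.0001,-0.006,0]
    - [-0.0001,-0.006,0]
    - [-0.0001,-0.005,0]
    - [-0.0001,-0.004,0]
    - [-0.0001,-0.003,0]
    - [-0.0001,-0.002,0]
  gripper: [-1,-1,-1,-1,-1,-1,-1,-1,-1,-1]

```text
time_s: 30.1
position: [0.6428, -0.0371, 0.0283]
tool_rot: [[0.997, -0.078, 0.0], [-0.078, -0.997, -0.0], [0.0, -0.0, -1.0]]
ft_force: [-1.2, -2.8, -1.6]
grip_width: 0.0207
```

```bash
python3 -c "
from h import *
delta([.6372,-.1353,.029])
a=get('scene')
crop(a,'pics/s14.png',130,130,250,230,6)
"
```

```text
t 30.1 pos [ 0.6428 -0.0371  0.0283] yaw -4.46 w 0.02067037593830695 F [-1.22 -2.81 -1.62] tool delta [ 0.002   0.0984 -0.0007] tilt [ 0.0002 -0.    ]
```

View pics/s14.png

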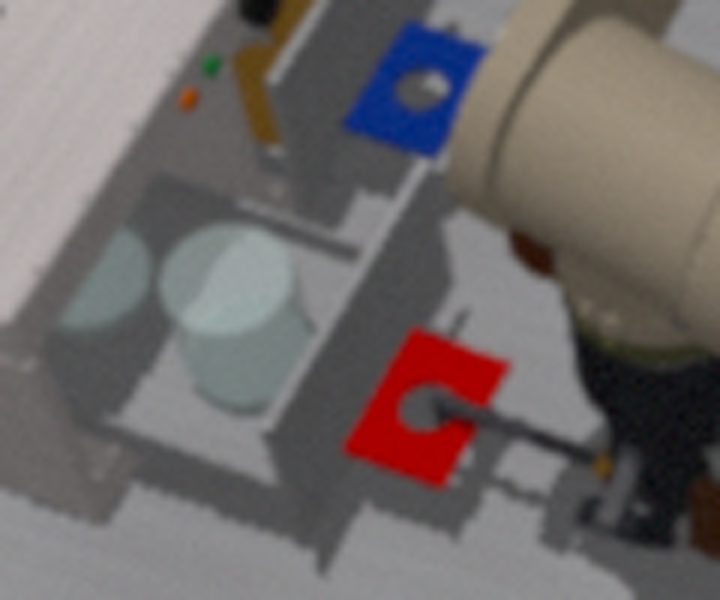

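Emit:
jog_arm:
  dr:
    - [0,0,0]
    - [0,0,0]
    - [0,0,0]
    - [0,0,0]
    - [0,0,0]
    - [0,0,0]
    - [0,0,0]
    - [0,0,0]
    - [0,0,0]
    - [0,0,0]
  slide:
    - [-0.0001,-0.002,0]
    - [-0.0001,-0.003,0]
    - [-0.0001,-0.004,0]
    - [-0.0001,-0.004,0]
    - [-0.0001,-0.004,0]
    - [-0.0001,-0.003,0]
    - [-0.0001,-0.003,0]
    - [0,-0.002,0]
    - [0,-0.002,0]
    - [0,-0.001,0]
  gripper: [-1,-1,-1,-1,-1,-1,-1,-1,-1,-1]

```text
time_s: 31.15
position: [0.6442, -0.0092, 0.0283]
tool_rot: [[0.997, -0.078, -0.0], [-0.078, -0.997, 0.0], [-0.0, -0.0, -1.0]]
ft_force: [-0.8, -2.2, -1.4]
grip_width: 0.0206
```

Emit:
jog_arm:
  dr:
    - [0,0,0]
    - [0,0,0]
    - [0,0,0]
    - [0,0,0]
    - [0,0,0]
    - [0,0,0]
    - [0,0,0]
    - [0,0,0]
    - [0,0,0]
    - [0,0,0]
  slide:
    - [0,-0.002,0]
    - [0,-0.002,0]
    - [0,-0.002,0]
    - [0,-0.002,0]
    - [0,-0.002,0]
    - [0,-0.002,0]
    - [0,-0.002,0]
    - [0,-0.002,0]
    - [0,-0.001,0]
    - [0,-0.001,0]
  gripper: [-1,-1,-1,-1,-1,-1,-1,-1,-1,-1]

```text
time_s: 32.15
position: [0.6454, 0.0044, 0.0279]
tool_rot: [[0.997, -0.079, -0.001], [-0.079, -0.997, -0.007], [-0.001, 0.007, -1.0]]
ft_force: [-1.9, -25.0, -4.5]
grip_width: 0.0211
```

```bash
python3 -c "
from h import *
delta([.6372,-.1353,.029])
a=get('scene')
crop(a,'pics/s15.png',130,120,260,230,6)
"
```

```text
t 32.15 pos [0.6454 0.0044 0.0279] yaw -4.53 w 0.021113481605696406 F [ -1.89 -24.99  -4.48] tool delta [ 2.900e-03  1.399e-01 -1.000e-04] tilt [-0.0013 -0.0066]
```

View pics/s15.png

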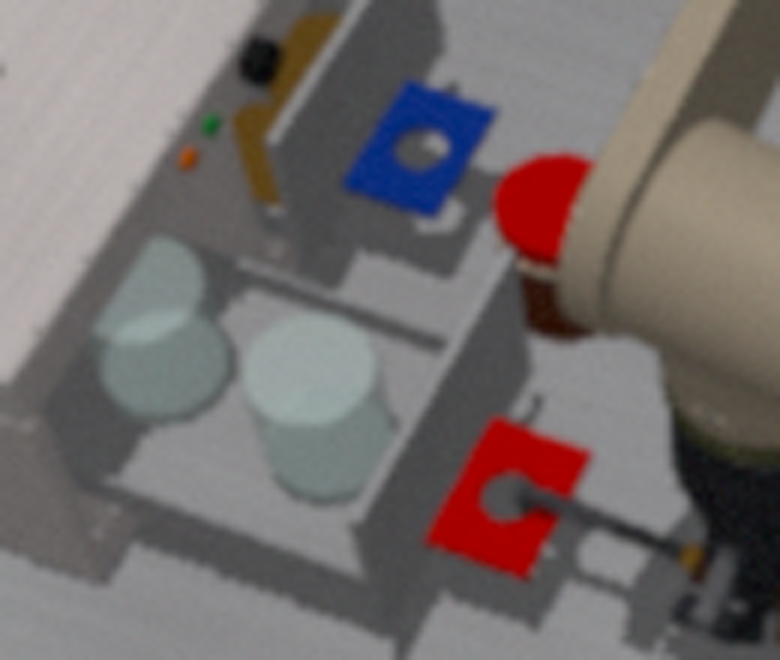

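Emit:
jog_arm:
  dr:
    - [0,0,0]
    - [0,0,0]
    - [0,0,0]
    - [0,0,0]
    - [0,0,0]
    - [0,0,0]
    - [0,0,0]
    - [0,0,0]
    - [0,0,0]
    - [0,0,0]
  slide:
    - [0,0.002,0]
    - [0,0.002,0]
    - [0,0.002,0]
    - [0,0.002,0]
    - [0,0.001,0]
    - [0,0,0]
    - [0,0,0]
    - [0,0,0]
    - [0,0,0]
    - [0,0,0]
  gripper: [-1,-1,-1,-1,-1,-1,-1,-1,-1,-1]

```text
time_s: 33.2
position: [0.6449, -0.0004, 0.0283]
tool_rot: [[0.997, -0.078, -0.0], [-0.078, -0.997, 0.0], [-0.0, -0.0, -1.0]]
ft_force: [0.0, 0.2, -2.0]
grip_width: 0.0209
```

```bash
python3 -c "
from h import *
delta([.6372,-.1353,.029])
a=get('scene')
crop(a,'pics/s16.png',180,170,260,230,8)
"
```

```text
t 33.2 pos [ 6.449e-01 -4.000e-04  2.830e-02] yaw -4.47 w 0.020882995097010814 F [ 0.04  0.18 -2.01] tool delta [ 0.0028  0.1351 -0.0007] tilt [-0.  0.]
```

View pics/s16.png

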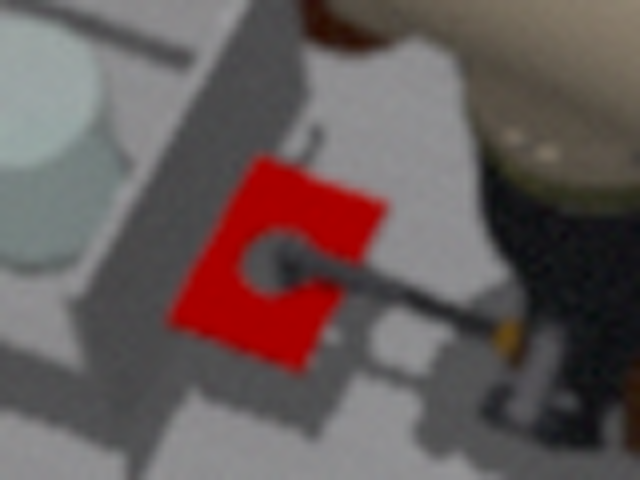

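Emit:
jog_arm:
  dr:
    - [0,0,0]
    - [0,0,0]
    - [0,0,0]
    - [0,0,0]
    - [0,0,0]
    - [0,0,0]
    - [0,0,0]
    - [0,0,0]
    - [0,0,0]
    - [0,0,0]
  slide:
    - [0,0.002,0]
    - [0,0.001,-0.002]
    - [0,0,-0.005]
    - [0,0,-0.008]
    - [0,0,-0.01]
    - [0,0,-0.015]
    - [0,0,-0.02]
    - [0,0,-0.02]
    - [0,0,0]
    - [0,0,0]
  gripper: [-1,-1,-1,-1,-1,-1,-1,-1,-1,-1]

```text
time_s: 34.25
position: [0.6446, -0.0033, 0.1084]
tool_rot: [[0.997, -0.078, 0.001], [-0.078, -0.997, -0.0], [0.001, 0.0, -1.0]]
ft_force: [0.5, -0.6, -1.7]
grip_width: 0.0205
```

```bash
python3 -c "
from h import *
delta([.427,.3016,.108])
a=get('scene');b=get('side')
crop(a,'pics/s17.png',120,100,260,230,5)
crop(b,'pics/b9.png',200,130,340,270,4)
"
```

```text
t 34.25 pos [ 0.6446 -0.0033  0.1084] yaw -4.46 w 0.02052647911590083 F [ 0.46 -0.59 -1.73] tool delta [-0.2407 -0.2871  0.0003] tilt [ 0.0005 -0.0001]
```

View pics/s17.png

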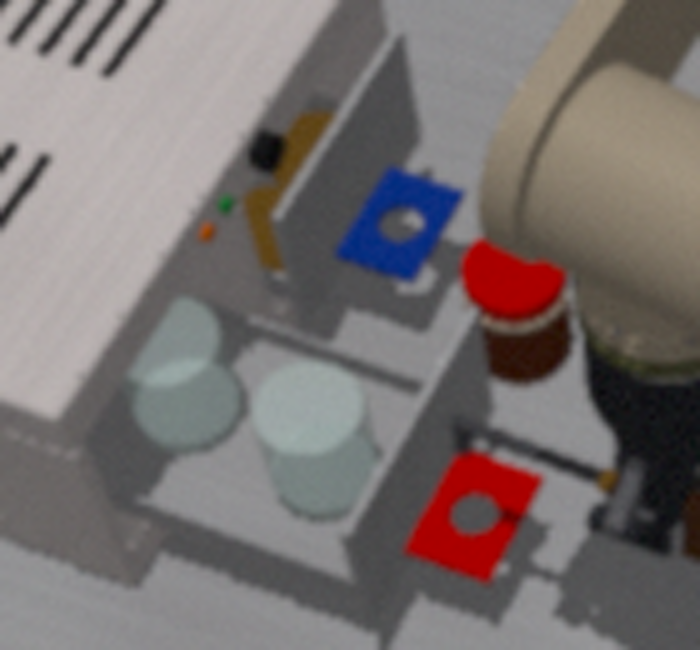

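View pics/b9.png

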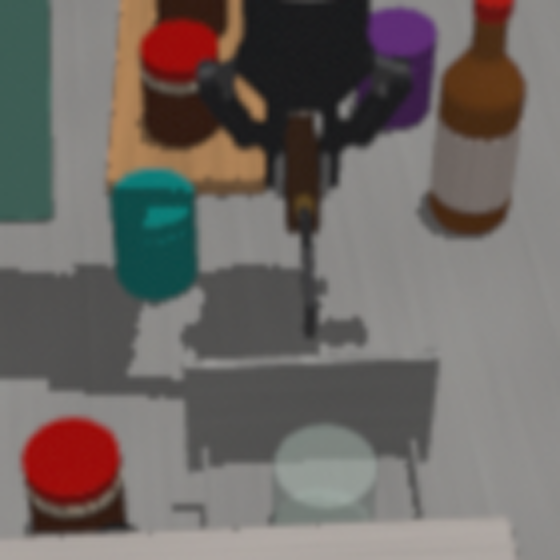

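Emit:
jog_arm:
  dr:
    - [0,0,0]
    - [0,0,0]
    - [0,0,0]
    - [0,0,0]
    - [0,0,0]
    - [0,0,0]
    - [0,0,0]
    - [0,0,0]
    - [0,0,0]
    - [0,0,0]
  slide:
    - [-0.01,-0.012,0]
    - [-0.02,-0.024,0]
    - [-0.025,-0.03,0]
    - [-0.025,-0.03,0]
    - [-0.025,-0.03,0]
    - [-0.025,-0.03,0]
    - [-0.025,-0.03,0]
    - [-0.025,-0.03,0]
    - [-0.025,-0.03,0]
    - [-0.025,-0.03,0]
  gripper: [-1,-1,-1,-1,-1,-1,-1,-1,-1,-1]

```text
time_s: 35.35
position: [0.4345, 0.2911, 0.1079]
tool_rot: [[0.997, -0.078, -0.001], [-0.078, -0.997, -0.0], [-0.001, 0.0, -1.0]]
ft_force: [0.6, 1.2, -1.3]
grip_width: 0.0208
```

```bash
python3 -c "
from h import *
delta([.427,.3016,.108])
a=get('scene')
h=plane(a,(214.4-.4,202.4-.4),.06); print(h, 'drawn since start', np.linalg.norm(h[:2]-np.array([.6293,-.2503])))
"
```

```text
t 35.35 pos [0.4345 0.2911 0.1079] yaw -4.46 w 0.02084731304800106 F [ 0.61  1.16 -1.3 ] tool delta [-0.0083 -0.0099 -0.0001] tilt [-0.0012 -0.0002]
[ 0.63485317 -0.12188495  0.06      ] drawn since start 0.1285350603827396
```

Emit:
jog_arm:
  dr:
    - [0,0,0]
    - [0,0,0]
    - [0,0,0]
    - [0,0,0]
    - [0,0,0]
    - [0,0,0]
    - [0,0,0]
    - [0,0,0]
    - [0,0,0]
    - [0,0,0]
  slide:
    - [-0.003,-0.005,0.005]
    - [-0.002,-0.005,0.015]
    - [0,0,0.02]
    - [0,0,0.02]
    - [0,0,0.02]
    - [0,0,0.015]
    - [0,0,0.01]
    - [0,0,0.005]
    - [0,0,0.003]
    - [0,0,0]
  gripper: [-1,-1,-1,-1,-1,-1,-1,-1,-1,-1]

```text
time_s: 36.4
position: [0.4328, 0.3, -0.0046]
tool_rot: [[0.997, -0.078, 0.0], [-0.078, -0.997, 0.0], [0.0, -0.0, -1.0]]
ft_force: [0.3, -0.1, 1.0]
grip_width: 0.021
```

Emit:
jog_arm:
  dr:
    - [0,0,0]
    - [0,0,0]
    - [0,0,0]
    - [0,0,0]
    - [0,0,0]
    - [0,0,0]
    - [0,0,0]
    - [0,0,0]
    - [0,0,0]
    - [0,0,0]
  slide:
    - [0,0,0.002]
    - [0,0,0.002]
    - [0,0,0.001]
    - [0,0,0.001]
    - [0,0,0.001]
    - [0,0,0]
    - [0,0,0]
    - [0,0,0]
    - [0,0,0]
    - [0,0,0]
  gripper: [-1,-1,-1,-1,-1,-1,-1,-1,-1,-1]

```text
time_s: 37.4
position: [0.4327, 0.3, -0.0116]
tool_rot: [[0.997, -0.078, 0.0], [-0.078, -0.997, -0.0], [0.0, -0.0, -1.0]]
ft_force: [0.1, -0.1, -1.7]
grip_width: 0.0214
```

```bash
python3 -c "
from h import *
delta([.427,.3016,-.0134])
a=get('scene');b=get('side')
crop(a,'pics/s18.png',300,110,440,230,5)
crop(b,'pics/b10.png',160,90,260,200,5)
"
```

```text
t 37.4 pos [ 0.4327  0.3    -0.0116] yaw -4.47 w 0.02136344824618219 F [ 0.12 -0.08 -1.68] tool delta [-0.0058 -0.0011  0.0018] tilt [ 0.0001 -0.    ]
```

View pics/s18.png

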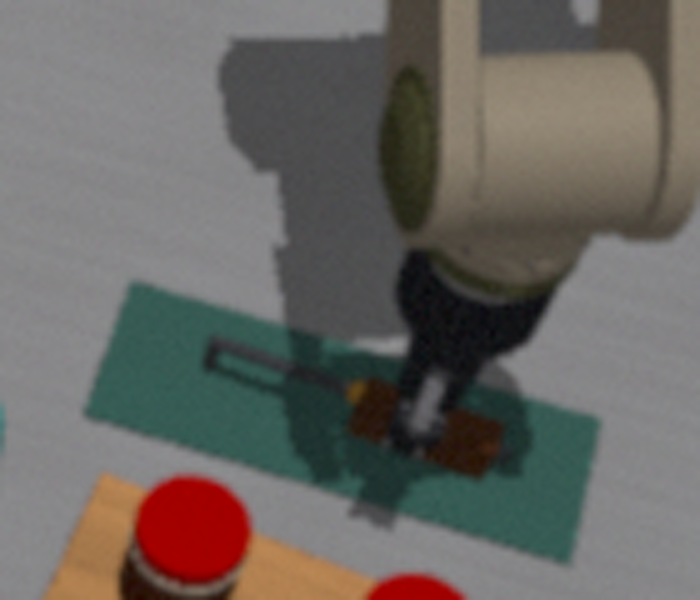

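View pics/b10.png

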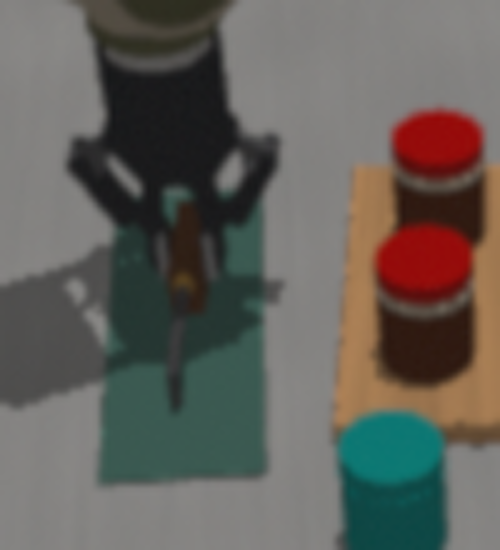

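Lower the last 2 mm, then open partly.

Emit:
jog_arm:
  dr:
    - [0,0,0]
    - [0,0,0]
    - [0,0,0]
    - [0,0,0]
    - [0,0,0]
    - [0,0,0]
    - [0,0,0]
    - [0,0,0]
    - [0,0,0]
    - [0,0,0]
  slide:
    - [0,0,0.001]
    - [0,0,0.001]
    - [0,0,0]
    - [0,0,0]
    - [0,0,0]
    - [0,0,0]
    - [0,0,0]
    - [0,0,0]
    - [0,0,0]
    - [0,0,0]
  gripper: [-1,-1,-1,-1,-0.3,0,0.2,0.2,0.2,0.2]

```text
time_s: 38.5
position: [0.4327, 0.3, -0.0137]
tool_rot: [[0.997, -0.078, 0.0], [-0.078, -0.997, -0.0], [0.0, 0.0, -1.0]]
ft_force: [0.8, -0.1, 0.2]
grip_width: 0.0507
```

Emit:
jog_arm:
  dr:
    - [0,0,0]
    - [0,0,0]
    - [0,0,0]
    - [0,0,0]
    - [0,0,0]
    - [0,0,0]
    - [0,0,0]
    - [0,0,0]
    - [0,0,0]
    - [0,0,0]
  slide:
    - [0,0,0]
    - [0,0,-0.005]
    - [0,0,-0.015]
    - [0,0,-0.03]
    - [0,0,-0.03]
    - [0,0,-0.03]
    - [0,0,-0.03]
    - [0,0.02,-0.03]
    - [0,0.03,0]
    - [0,0,0]
  gripper: [0.3,0.3,0.3,0.3,0.3,0.3,0.3,0.3,0.3,0.3]

```text
time_s: 39.5
position: [0.4287, 0.2482, 0.1575]
tool_rot: [[0.997, -0.08, 0.002], [-0.08, -0.997, -0.0], [0.002, 0.0, -1.0]]
ft_force: [0.3, 0.7, 0.3]
grip_width: 0.0556
```

```bash
python3 -c "
from h import *
delta([.43,.25,.16])
w=get('wrist');a=get('scene');b=get('side')
cv2.imwrite('pics/w16.png',w['pixels']);cv2.imwrite('pics/s19.png',a['pixels']);cv2.imwrite('pics/b11.png',b['pixels'])
"
```

```text
t 39.5 pos [0.4287 0.2482 0.1575] yaw -4.58 w 0.0555984347310744 F [0.34 0.67 0.29] tool delta [ 0.0012 -0.0019 -0.0025] tilt [ 0.0016 -0.0002]
```

View pics/w16.png

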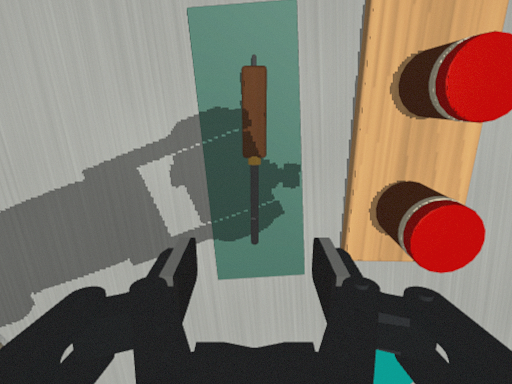

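View pics/s19.png

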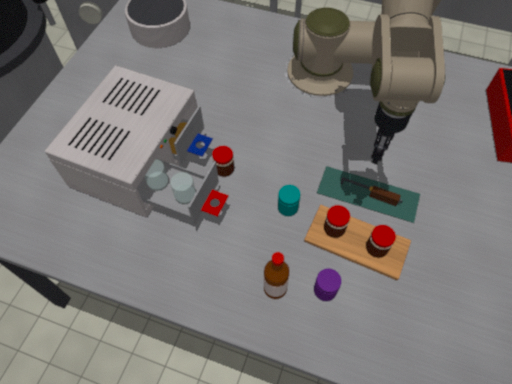

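View pics/b11.png

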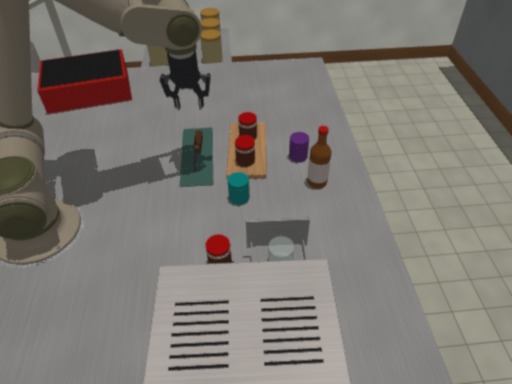

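```bash
python3 -c "
from h import *
np.set_printoptions(precision=4,suppress=True)
a=get('scene');b=get('side')
def tops(im):
    o=[]
    for c,st,l in blobs(hsvmask(im,RED,150,60),100):
        v=cv2.cvtColor(im['pixels'],cv2.COLOR_BGR2HSV)[...,2]
        m=(l&(v>.85*np.percentile(v[l],80))).astype(np.uint8)
        bb=max(blobs(m,20),key=lambda q:q[1][4]); cs,_=cv2.findContours(bb[2].astype(np.uint8),0,1)
        o.append(np.round(cv2.fitEllipse(max(cs,key=len))[0],1))
    return o
A=tops(a);B=tops(b);print(*A,'|',*B)
bx=np.array([.994,-.105]);by=np.array([.105,.994])
for p in A:
  for q in B:
    X,e=tri(a,p,b,q)
    if e<.003 and .05<X[2]<.12: print(p,q,X,e,'board',bx@(X[:2]-[.591,.27]),by@(X[:2]-[.591,.27]))
print('blue',[c for c,s,l in blobs(hsvmask(a,[(105,128)],120,60))])
w=get('wrist')
print('hook bend',plane(w,(254.5,244),.036),'tail',plane(w,(254,66),.038),'mat corners',[plane(w,p,.004)[:2] for p in ((188,8),(297,0),(218,279),(304,274))])
"
```

```text
[500.5 112.2] [222.1 153.5] [214.5 202.2] [338.3 214.8] [383.5 235. ] [277.4 257.2] | [82.8 79.2] [247.1 117.1] [244.2 141.3] [217.3 243.9]
[222.1 153.5] [217.3 243.9] [ 0.4881 -0.157   0.0746] 0.00027394517448876436 board -0.05743771094780431 -0.43529089625551853
[338.3 214.8] [244.2 141.3] [0.5793 0.2021 0.0932] 0.0008072138510767668 board -0.004455228369364842 -0.0687446857286477
[383.5 235. ] [247.1 117.1] [0.5971 0.3221 0.0933] 0.0008318194772538098 board 0.0005529276413819953 0.052417684801818576
blue [[199.2, 144.5]]
hook bend [0.4236 0.186  0.036 ] tail [0.436  0.3502 0.038 ] mat corners [array([0.3809, 0.4066]), array([0.4788, 0.4052]), array([0.3775, 0.1306]), array([0.4755, 0.1294])]
```

All checks agree, so I'm handing in.

```bash
python3 -c "
from rig import env,observe
print(observe()['time_s']); env.close_job()"
```

```text
39.8
the job is handed in; nothing more can be done
```

The job is done and handed in at 39.8 s; no verdict was reported. These are my last camera and force measurements:

- **Jar in the way:** it stands upright on the board. Its position in the board's frame is x ≈ 0.001, y ≈ +0.052 m, and its lid is at the same height as the other board jar's.
- **Red-tabbed tray:** the hook's tip went into the finger hole and I drew the tray at about 0.06 m/s or less. It met its stop with a 25 N pull. The hole moved about 128 mm by the camera. I can't measure how far out the tray started, so that it is fully out rests on that stop force. Both glass jars looked upright after the pull, and the front one still did in the final side view.
- **Hook:** it lies wholly on its mat and the gripper is clear of it. The tip end is at about (0.424, 0.186) and the tail at (0.436, 0.350).
- **Everything left alone:** the other two jars, the bottle cap and the blue tab appear within 0.2 pixel of where they started.

Some things did not go as planned or did not match:

- **First two hook grasps missed:** the fingers shut just above the handle and the hook did not move.
- **Fingertip height:** by the cameras, the fingertips stood roughly 30 mm higher than the reported tool position and `env.tcp_to_tips` imply. I went by the pictures and gripped lower, and the third try held.
- **Jar height:** triangulated lid heights came out about 3 mm lower than the given sizes imply. This is about the calibration error.

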